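# Unload the wire cheese cutter and set up the next bar

### The arm

A 7-joint arm with a two-finger parallel gripper is mounted at the origin on the work surface. World frame = base frame: x ahead of the robot, y to its left, z up, the work surface at z = 0. Lengths are in m, angles in rad, forces in N, time in s.
With the tool pointing down it reaches from about 0.35 to 0.9 m from the base axis. Payload 19.9 kg.
Tool frame: the origin (TCP) lies at the centre of the arm's flange, where the gripper is bolted on; the fingertips stand 173 mm ahead of it and the grasp point (between the pads) lies 155 mm ahead of it; z points along the fingers, y is the line along which they close (so a half turn about z gives the same grasp; the last joint's range is limited). The gripper opens to 85 mm and grips with 20 to 120 N. Pads are 22 mm wide; open, the fingers measure 114 mm over their backs; the gripper's body (76 mm by 85 mm) begins 54 mm behind the grasp point. The pads swing forward as they close: fully open they stand 13 mm farther back than shut.
Start: joints at [1.103, 0.417, -0.01, 1.614, 0.005, 1.111, -0.053], TCP at [0.258, -0.569, 0.405] pointing down, gripper open.
Joint ranges: [-2.81, 2.81], [-0.39, 2.02], [-1.27, 1.25], [0.06, 2.57], [-1.19, 4.33], [0.19, 2], [-2.82, 2.82]. Speed limits (rad/s): [1.89, 1.89, 2.39, 2.39, 3.01, 3.01, 3.01].

### API

Orientations are given as a unit quaternion [x, y, z, w].
In Python, from workcell import manip, vision, workorder gives the robot as it stands. The module is installed in compiled form; this text tells all that it offers.
- The arm moves only by the tool carry_out, never from a script. Its argument "deltas" is a list of rows, each a list of 7 numbers: the shift along the tool's x, y, z in units of 0.025 m (1.0 is 0.025 m), then the turn, a rotation vector about the tool's x, y, z in units of 0.12 rad (1.0 is 0.12 rad), then the closure, from 0 (fully open) to 1 (shut). A call has exactly 10 rows; each row shifts and turns the commanded pose from where the row before left it, along the tool's axes as they then stand; what a row does not reach is not made up. A row lasts 1/12 s, in which the tool goes at most 41.7 mm and 7.16 degrees, less where a joint would pass 70% of its speed; a pose out of reach is approached as far as the arm can. A call with a number of a shift or a turn outside -1 to 1 is refused whole. A call with a gripper value outside its range is refused whole. The fingers move at their own pace and stop on an object; "newtons" is the grip in N (left out, the last holds). Time passes only in rows, so rows that do not move let the fingers close, or fill a call up. It gives the time, the measured TCP pose, the force, the opening and the grip force at its end, in the units of the state.
- manip.observe(): the state, without advancing time (a new reading comes with each control period).
- vision.capture(name): name is "side" or "top"; returns a dict with "img" (384x512x3 uint8, red, green, blue), "fx", "fy", "cx", "cy" (pixels), "R" (3x3) and "t" (3): a world point X has camera coordinates R X + t. Camera axes: x right, y down, z forward; pixel columns grow to the right and rows downward; lengths in m; the calibration is good to about 2 mm. A picture is of the moment at which its call begins. There is no depth.
- workorder.sign_off(): hands the job in; it is judged then, once.
The state is a dict: "clock": time; "joint_pos": joint angles; "joint_velocities": joint speeds; "joint_torque": joint torques, N m; "tool_pos": TCP position; "tool_rot": TCP orientation; "ft_force": force on the tool from outside, world axes, zero at the start; "ft_torque": the same for the moment, N m; "gripper_width": opening from 0.0 (shut) to 1.0 (fully open); "grip_force": force on a finger pad.
Only numpy, scipy, OpenCV 4.12 (cv2) and the standard library are available. Lean on these libraries where they do the work, as an engineer would, in place of code of your own. Each camera call takes 0.05 s, during which the arm holds its last target. There are 200 camera calls.

### The job

The bar in the cheese cutter has been cut: with its jaw still closed, push the carriage to the next station on the left, the unloading station, until it clicks into its detent; only then slide the jaw fully open and put every cut portion into the clear tray beside the cutter, each resting on the tray's floor. Then push the empty carriage, jaw still open, all the way back to the loading station at the right-hand end until it clicks in, lay the whole bar from the wooden board lengthwise in the carriage bed and slide the jaw shut against it. Leave the salsa bowl, masher and colander alone.

Things in the scene. Friction and masses are not known exactly. Their poses are not given: they have to be found in the camera images.
- cutter: Wire cheese cutter, fixed: base plate 200 (x) x 460 (y) x 14 mm, end blocks 35 mm high, rails along its y; origin under the middle of the rails; x points away from the operator, y towards the unloading station, z up. At its back (x = 90 to 250 mm, y = -50 to 50 mm) stands a raised wire bow 310 mm high. Stations: carriage centre at y = -90 mm (loading), 0 (cutting), 90 (unloading).
- carriage (a joint): Position (m) of the white carriage towards the cutter's +y: 0 = loading, 0.09 = cutting (the start), 0.18 = unloading detent; end stops at -0.02 and 0.20. Passing in or out of a detent takes about 8 N, running between them about 1 N; a sprung ball drops in within about 5 mm of a station and holds the carriage to 1 mm. Deck 200 mm (y) x 185 mm (x), top 45 mm above the counter.
- carriage_knob (a point): Centre of the flat top of the carriage's black upright push knob: 26 mm diameter, 67 mm tall, top 110 mm above the counter. It stands on a bracket beyond the deck's loading (-y) end, 130 mm from the carriage's centre along y and 30 mm to the operator's side (-x). Moves with the carriage; axes as the cutter's.
- carriage_bed (a point): Centre of the clamping bed on the deck's top face, 45 mm above the counter; moves with the carriage; axes as the cutter's. The bed is 190 mm long (y) between end lips 12 mm high. In x it runs from -30.5 mm (face of the shut jaw) to +30.5 mm (face of a fixed steel fence 17 mm high, 10 mm thick).
- jaw (a joint): Opening (m) of the sliding jaw on the carriage: 0 = shut (bed 61 mm wide), 0.045 = fully open (106 mm). It opens towards the operator (the cutter's -x), takes about 4 N to slide and stays where it is left. Jaw plate 180 mm long, 10 mm thick, 40 mm high above the deck.
- jaw_knob (a point): Centre of the flat top of the jaw's black upright knob: 22 mm diameter, 50 mm tall, top 105.5 mm above the counter, at the middle of the jaw's length, 39.5 mm behind (-x of) its clamping face. Moves with the jaw; axes as the cutter's.
- portion0: Cut portion of firm pale cheese with a darker rind on top, a block 60 (x) x 32 (y) x 60 (z) mm, 125 g; origin at the centre of its underside. Portions stand in a row along the bed, the 60 mm width between jaw and fence, about 5 mm apart; three to five are present (others None).
- portion1: Cut portion of firm pale cheese with a darker rind on top, a block 60 (x) x 32 (y) x 60 (z) mm, 125 g; origin at the centre of its underside. Portions stand in a row along the bed, the 60 mm width between jaw and fence, about 5 mm apart; three to five are present (others None).
- portion2: Cut portion of firm pale cheese with a darker rind on top, a block 60 (x) x 32 (y) x 60 (z) mm, 125 g; origin at the centre of its underside. Portions stand in a row along the bed, the 60 mm width between jaw and fence, about 5 mm apart; three to five are present (others None).
- portion3: Cut portion of firm pale cheese with a darker rind on top, a block 60 (x) x 32 (y) x 60 (z) mm, 125 g; origin at the centre of its underside. Portions stand in a row along the bed, the 60 mm width between jaw and fence, about 5 mm apart; three to five are present (others None).
- portion4: Cut portion of firm pale cheese with a darker rind on top, a block 60 (x) x 32 (y) x 60 (z) mm, 125 g; origin at the centre of its underside. Portions stand in a row along the bed, the 60 mm width between jaw and fence, about 5 mm apart; three to five are present (others None).
- portion0_mid (a point): The middle of portion0, 30 mm above its underside; axes as the portion's.
- portion1_mid (a point): The middle of portion1, 30 mm above its underside; axes as the portion's.
- portion2_mid (a point): The middle of portion2, 30 mm above its underside; axes as the portion's.
- portion3_mid (a point): The middle of portion3, 30 mm above its underside; axes as the portion's.
- portion4_mid (a point): The middle of portion4, 30 mm above its underside; axes as the portion's.
- tray: Clear plastic open tray, loose on the counter left of the cutter, outside 240 (x) x 150 (y) x 40 (z) mm, walls and floor 4 mm, with a narrow 5 mm rim outside; origin at the centre of its underside.
- board: Wooden board 200 (x) x 100 (y) x 12 mm, fixed, left of the tray; origin at the centre of its underside. The whole bar lies on it.
- bar: Whole uncut bar of the same cheese, 60 (x) x 170 (y) x 60 (z) mm, about 650 g; origin at the centre of its underside; it starts on the board, its top 72 mm above the counter.
- bar_mid (a point): The middle of the whole bar, 30 mm above its underside; axes as the bar's.
- salsa_bowl: Bystander: cobalt ceramic bowl, 124 mm across, 60 mm high, at the back edge; origin under its centre.
- masher: Bystander: wooden bean masher standing on its head, 90 mm across, 222 mm tall, behind the board; origin under its centre.
- colander: Bystander: red plastic colander, 180 mm across, 95 mm high, at the back edge; origin under its centre.
Things that resemble listed ones, but are neither listed nor needed, are in the scene too. What is shaped like the portion2 but red is not meant. What is shaped like the portion1 but purple is not meant.

How it is judged:
On the way, in this order (a step that is already met when the one before it is completed fails the run):
1. the carriage is clicked in at the unloading station with its jaw still shut (value of joint carriage between 0.176 and 0.184 m and value of joint jaw below 0.006 m), for 0.2 s.
2. the jaw is open, the carriage still at the unloading station (value of joint carriage between 0.176 and 0.184 m and value of joint jaw above 0.035 m), for 0.2 s.
3. every portion is in the tray, the carriage still at the unloading station with its jaw open (x of portion0_mid in the frame of tray between -0.102 and 0.102 m and y of portion0_mid in the frame of tray between -0.057 and 0.057 m and z of portion0_mid in the frame of tray between 0.015 and 0.047 m and x of portion1_mid in the frame of tray between -0.102 and 0.102 m and y of portion1_mid in the frame of tray between -0.057 and 0.057 m and z of portion1_mid in the frame of tray between 0.015 and 0.047 m and x of portion2_mid in the frame of tray between -0.102 and 0.102 m and y of portion2_mid in the frame of tray between -0.057 and 0.057 m and z of portion2_mid in the frame of tray between 0.015 and 0.047 m and x of portion3_mid in the frame of tray between -0.102 and 0.102 m and y of portion3_mid in the frame of tray between -0.057 and 0.057 m and z of portion3_mid in the frame of tray between 0.015 and 0.047 m and x of portion4_mid in the frame of tray between -0.102 and 0.102 m and y of portion4_mid in the frame of tray between -0.057 and 0.057 m and z of portion4_mid in the frame of tray between 0.015 and 0.047 m and value of joint carriage between 0.176 and 0.184 m and value of joint jaw above 0.03 m), for 0.2 s.
4. the carriage is clicked in at the loading station, its jaw open (value of joint carriage between -0.004 and 0.004 m and value of joint jaw above 0.03 m), for 0.2 s.
At the end, for the whole second after the job is handed in: Every portion rests on the tray's floor (middle within 102 x 57 mm of its centre, 15 to 47 mm above its underside); carriage within 4 mm of the loading station; bar flat in the bed, within 0.07 rad, 5 mm (x), 13 mm (y), 4 mm (z); jaw open under 5 mm; tray level; nothing held (x of portion0_mid in the frame of tray between -0.102 and 0.102 m and y of portion0_mid in the frame of tray between -0.057 and 0.057 m and z of portion0_mid in the frame of tray between 0.015 and 0.047 m and x of portion1_mid in the frame of tray between -0.102 and 0.102 m and y of portion1_mid in the frame of tray between -0.057 and 0.057 m and z of portion1_mid in the frame of tray between 0.015 and 0.047 m and x of portion2_mid in the frame of tray between -0.102 and 0.102 m and y of portion2_mid in the frame of tray between -0.057 and 0.057 m and z of portion2_mid in the frame of tray between 0.015 and 0.047 m and x of portion3_mid in the frame of tray between -0.102 and 0.102 m and y of portion3_mid in the frame of tray between -0.057 and 0.057 m and z of portion3_mid in the frame of tray between 0.015 and 0.047 m and x of portion4_mid in the frame of tray between -0.102 and 0.102 m and y of portion4_mid in the frame of tray between -0.057 and 0.057 m and z of portion4_mid in the frame of tray between 0.015 and 0.047 m and value of joint carriage between -0.004 and 0.004 m and value of joint jaw between -0.005 and 0.005 m and x of bar_mid in the frame of carriage_bed between -0.005 and 0.005 m and y of bar_mid in the frame of carriage_bed between -0.013 and 0.013 m and z of bar_mid in the frame of carriage_bed between 0.026 and 0.034 m and angle between the y axis of bar and the y axis of cutter, either way round below 0.07 rad and linear speed of bar below 0.02 m/s and angle between tray's own z axis and vertical below 0.05 rad); the robot touches nothing.
It fails at once if the salsa bowl is pushed more than 30 mm (distance of salsa_bowl from where it was at the start of the episode above 0.03 m).
It fails at once if the masher is pushed more than 30 mm (distance of masher from where it was at the start of the episode above 0.03 m).
It fails at once if the colander is pushed more than 30 mm (distance of colander from where it was at the start of the episode above 0.03 m).
Of portion0, portion1, portion2, portion3, portion4 only 3 to 5 are there at a start; the rules pass over those that are not, and their reading is None.
At some moment in a run one of tray may be knocked a few centimetres aside while the robot is not near it.
Once in a run the grip may slacken for a moment while it holds something.
It also fails if it takes over 210 s, if anything falls off the work surface, if the arm or the gripper's body presses on something with over 40 N, if the wrist force passes 120 N, or if a joint passes its speed limit or range.

## Working session

There is one attempt and no reset: what is moved stays moved. The work goes in short steps, Python scripts to look and compute and a tool call to move; the robot and the scene stay as the last step left them, time stands still between calls to the robot, and variables do not carry over. Pictures are saved under pics/ and viewed, at most 14 in all, crops included, and the job is handed in when it is done.

Besides the shell and the picture viewer there is one more tool, called after ">>>" by a JSON object that holds its "fn" and its "kwargs". carry_out: Moves the arm, as the interface text tells. Shifts and turns lie within -1 to 1; 1 stands for 0.025 m of shift or 0.12 rad of turn. Its arguments: {"type":"object","properties":{"deltas":{"type":"array"},"newtons":{"type":"number"}},"required":["deltas"]}

```bash
mkdir -p pics; cat > h.py <<'E'
import numpy as np,cv2
from workcell import manip,vision,workorder
def cap(n,f=None):
    c=vision.capture(n)
    if f: cv2.imwrite('pics/'+f,cv2.cvtColor(c['img'],cv2.COLOR_RGB2BGR))
    return c
def ray(c,u,v,z):
    R=np.array(c['R']);t=np.array(c['t']);o=-R.T@t
    d=R.T@np.array([(u-c['cx'])/c['fx'],(v-c['cy'])/c['fy'],1]);s=(z-o[2])/d[2];return o+s*d
def proj(c,X):
    p=np.array(c['R'])@np.array(X)+np.array(c['t']);return c['fx']*p[0]/p[2]+c['cx'],c['fy']*p[1]/p[2]+c['cy']
E
python3 - <<'E'
from h import *
for n in('top','side'):
    c=cap(n,n+'0.png');R=np.array(c['R']);print(n,c['fx'],(-R.T@c['t']).round(3),R.round(2).tolist())
s=manip.observe();print({k:np.round(v,3).tolist() for k,v in s.items()})
E
```

```text
top 390.3566883070603 [ 0.425 -0.015  1.253] [[0.0, -1.0, -0.01], [-0.99, -0.0, -0.15], [0.15, 0.01, -0.99]]
side 423.4395048396918 [0.596 0.826 0.873] [[-1.0, -0.04, -0.01], [-0.02, 0.68, -0.73], [0.04, -0.73, -0.68]]
{'clock': 0.1, 'joint_pos': [1.104, 0.418, -0.01, 1.614, 0.005, 1.111, -0.053], 'joint_velocities': [0.001, 0.0, -0.001, -0.002, 0.001, 0.0, 0.0], 'joint_torque': [0.001, -86.582, 0.68, -43.563, 0.019, 0.005, -0.0], 'tool_pos': [0.258, -0.569, 0.404], 'tool_rot': [0.977, 0.211, -0.0, -0.001], 'ft_force': [0.548, 0.108, -1.151], 'ft_torque': [-0.002, -0.002, -0.024], 'grip_force': 0.0, 'gripper_width': 0.999}
```

View pics/top0.png

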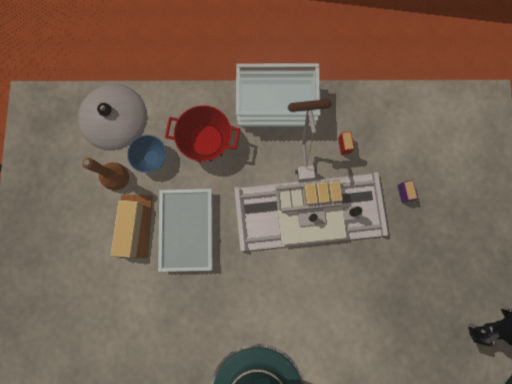

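View pics/side0.png

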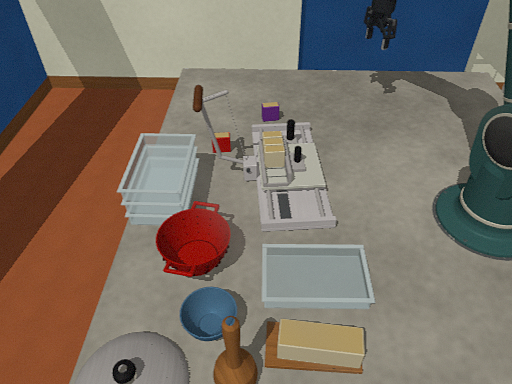

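The top view shows the cutter at columns 238–385 and rows 175–250. Three portions stand at about (310–336, 192). The jaw knob is at (313,217), the carriage knob at (355,211), the tray at (186,230) and the bar at (127,226). The side view confirms three portions. I'll zoom in and measure.

```bash
python3 - <<'E'
from h import *
c=cap('top');im=cv2.cvtColor(c['img'],cv2.COLOR_RGB2BGR)
cv2.imwrite('pics/z1.png',cv2.resize(im[165:258,228:392],None,fx=4.8,fy=4.8,interpolation=cv2.INTER_CUBIC))
cv2.imwrite('pics/z2.png',cv2.resize(im[150:280,90:225],None,fx=4.4,fy=4.4,interpolation=cv2.INTER_CUBIC))
g=im.max(2);m=(g<50).astype(np.uint8)
n,_,st,ce=cv2.connectedComponentsWithStats(m)
for i in range(1,n):
    if st[i,4]>15 and 160<ce[i][1]<260: print('dark',st[i],ce[i].round(1))
h=cv2.cvtColor(im,cv2.COLOR_BGR2HSV)
m=cv2.inRange(h,(12,80,120),(30,255,255));n,_,st,ce=cv2.connectedComponentsWithStats(m)
for i in range(1,n):
    if st[i,4]>30 and st[i,1]>80: print('rind',st[i],ce[i].round(1))
E
```

```text
dark [350 208  11   8  66] [355.2 211.4]
dark [310 215   7   6  30] [312.9 217.4]
rind [343 132  11  18 137] [347.5 140.4]
rind [330 181  12  20 192] [335.6 190.9]
rind [306 183  24  21 394] [317.2 192.8]
rind [405 182  12  17 133] [410.4 190. ]
rind [ 111  194   36   63 1214] [124.8 224.8]
```

View pics/z1.png

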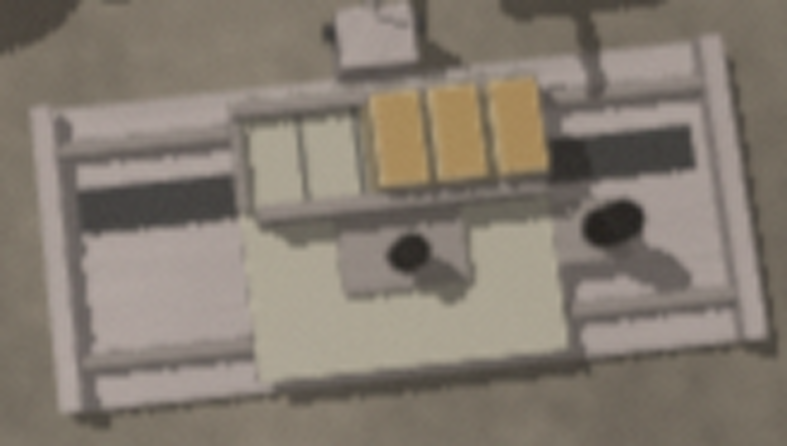

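View pics/z2.png

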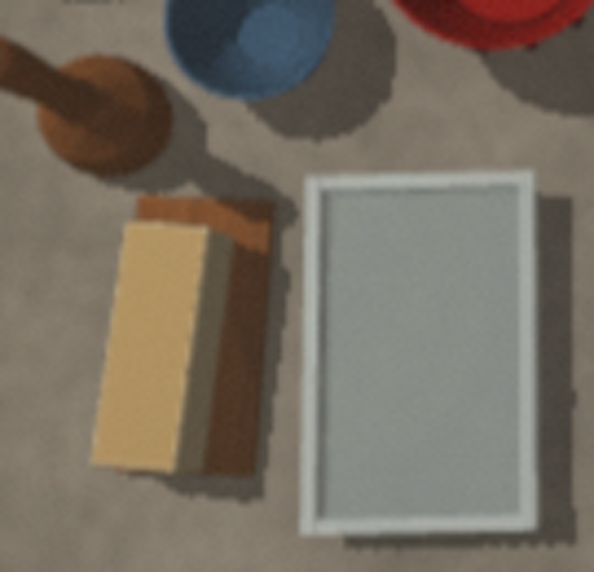

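z1 shows the cutter turned a few degrees. The three portions stand at the loading end of the bed, the carriage knob top is near zoomed (617,220) and the jaw knob top near (411,250). In z2, the bar lies mostly along world x, slanted on the board, and the tray is aligned with the world axes.

```bash
python3 - <<'E'
from h import *
c=cap('top')
def P(p,s,u0,v0,z): return ray(c,u0+(p[0]+.5)/s-.5,v0+(p[1]+.5)/s-.5,z)
A=lambda L,z:np.array([P(p,4.8,228,165,z) for p in L])
B=lambda L,z:np.array([P(p,4.4,90,150,z) for p in L])
k=A([(32,107),(718,37),(768,338),(65,412)],.035);print('cutter',k.round(3).tolist(),k.mean(0).round(4))
d=k[[0,3]].mean(0)-k[[1,2]].mean(0);print(np.linalg.norm(d),'yaw of +y rel world y',np.arctan2(-d[0],d[1]), np.linalg.norm(k[0]-k[3]))
print('cknob',A([(617,219)],.11).round(4),'jknob',A([(411,250)],.1055).round(4))
p=A([(370,95),(418,88),(429,183),(380,189),(428,87),(476,82),(488,177),(440,184),(487,82),(536,75),(548,171),(498,177)],.105)
print('port',p.reshape(3,4,3).mean(1).round(4).tolist(),np.linalg.norm(p[0]-p[1]),np.linalg.norm(p[1]-p[2]),np.linalg.norm(p[0]-p[9]))
def rep(n,b): print(n,b.mean(0).round(4),'w',np.linalg.norm(b[0]-b[1]),np.linalg.norm(b[2]-b[3]),'l',np.linalg.norm(b[0]-b[3]),np.linalg.norm(b[1]-b[2]),'dir',np.arctan2(*( (b[:2].mean(0)-b[2:].mean(0))[[1,0]])))
rep('bar',B([(126,222),(210,228),(178,472),(92,464)],.072))
rep('tray',B([(306,172),(536,170),(538,532),(300,535)],.04))
s=manip.observe();from scipy.spatial.transform import Rotation as r
print(r.from_quat(s['tool_rot']).as_matrix().round(4).tolist())
E
```

```text
cutter [[0.624, 0.073, 0.035], [0.671, -0.379, 0.035], [0.474, -0.403, 0.035], [0.426, 0.05, 0.035]] [ 0.5488 -0.1646  0.035 ]
0.45506598747541366 yaw of +y rel world y 0.10499016960481936 0.19998204431137584
cknob [[ 0.543  -0.2902  0.11  ]] jknob [[ 0.5242 -0.1649  0.1055]]
port [[0.5932, -0.159, 0.105], [0.5972, -0.1953, 0.105], [0.6011, -0.232, 0.105]] 0.030153741038044107 0.059634081525846774 0.10392340987312076
bar [0.4917 0.4031 0.072 ] w 0.05900285666188108 0.059288867799429094 l 0.16669283816386246 0.16774591954152132 dir -0.08119743371205515
tray [0.491  0.2244 0.04  ] w 0.16512082821817003 0.16540208277977037 l 0.25522132514910034 0.2542590742240102 dir 0.02566110788347892
[[0.9107, 0.413, -0.0004], [0.413, -0.9107, 0.0007], [-0.0, -0.0008, -1.0]]
```

```bash
cat >> h.py <<'E'
from scipy.spatial.transform import Rotation as Ro
O=np.array([.549,-.165]);yw=.106
xc=np.array([np.cos(yw),np.sin(yw)]);yc=np.array([-np.sin(yw),np.cos(yw)])
def C(x,y): return O+x*xc+y*yc
def plan(g,z,ang=None):
    "grasp point target xy g, height z; ang = world angle of tool y. Shift in present tool axes first, then turn"
    s=manip.observe();M=Ro.from_quat(s['tool_rot']).as_matrix();p=np.array(s['tool_pos'])
    d=M.T@(np.array([g[0],g[1],z+.155])-p)/.025
    print('t',round(s['clock'],2),'grasp',(p+.155*M[:,2]).round(4),'w',round(s['gripper_width'],3),'F',np.round(s['ft_force'],1))
    a0=np.arctan2(M[1,1],M[0,1]);a=a0 if ang is None else ang
    a=a0+(a-a0+np.pi)%(2*np.pi)-np.pi
    T=np.array([[np.sin(-a)*1,np.cos(a),0],[np.cos(a),np.sin(a),0],[0,0,-1]])
    ty=np.array([np.cos(a),np.sin(a),0]);tz=np.array([0,0,-1.]);T=np.c_[np.cross(ty,tz),ty,tz]
    rv=Ro.from_matrix(M.T@T).as_rotvec()/.12
    print('shift',d.round(2),'turn',rv.round(2),'ang now',round(a0,3))
E
python3 - <<'E'
from h import *
c=cap('side');im=cv2.cvtColor(c['img'],cv2.COLOR_RGB2BGR)
cv2.imwrite('pics/z3.png',cv2.resize(im[80:240,190:340],None,fx=4,fy=4,interpolation=cv2.INTER_CUBIC))
for X in([.543,-.295,.11],[.533,-.297,.11],[.524,-.165,.1055]): u,v=proj(c,X);print(X,u,v,(u-190)*4,(v-80)*4)
plan((.54,-.296),.16,-1.465)
E
```

```text
[0.543, -0.295, 0.11] 290.6215196547754 120.69497972929533 402.4860786191016 162.7799189171813
[0.533, -0.297, 0.11] 293.78091719765763 120.39226610156958 415.1236687906305 161.5690644062783
[0.524, -0.165, 0.1055] 297.69483595496945 147.2806664798065 430.7793438198778 269.12266591922605
t 0.25 grasp [ 0.2581 -0.5691  0.2494] w 0.997 F [-0.1 -0.1 -0.6]
shift [14.78 -5.29  3.58] turn [-0.    0.    2.67] ang now -1.145
```

View pics/z3.png

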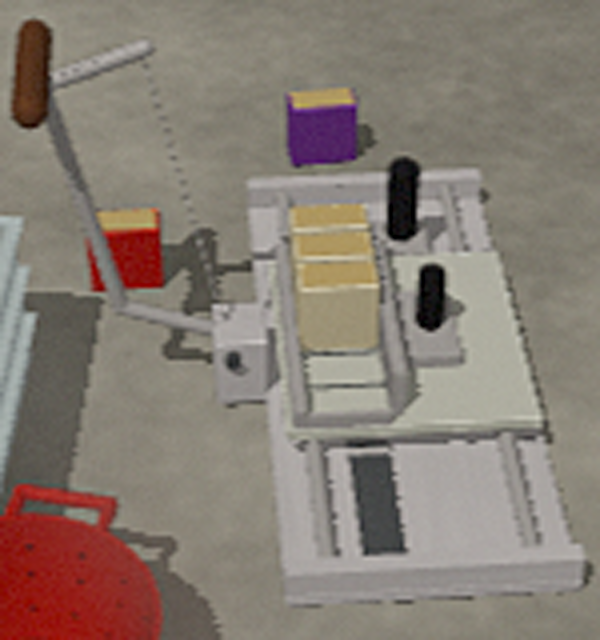

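The side view has the carriage knob top at (404,163) and the jaw knob top at (431,270), both zoomed. They match the measured points, and the bow leans back. Moving to the carriage knob.

>>> {"fn": "carry_out", "kwargs": {"deltas": [[1,-0.36,0,0,0,0,0.2],[1,-0.36,0,0,0,0,0.2],[1,-0.36,0,0,0,0,0.2],[1,-0.36,0,0,0,0,0.2],[1,-0.36,0,0,0,0,0.2],[1,-0.36,0,0,0,0,0.2],[1,-0.36,0,0,0,0,0.2],[1,-0.36,0,0,0,0,0.2],[1,-0.36,0,0,0,0,0.2],[1,-0.36,0,0,0,0,0.2]], "newtons": 40}}

```text
clock: 1.08
tool_pos: [0.4494, -0.3829, 0.4047]
tool_rot: [0.977, 0.211, -0.0, -0.0]
ft_force: [-0.1, -0.6, -0.5]
gripper_width: 0.797
grip_force: 0.0
```

>>> {"fn": "carry_out", "kwargs": {"deltas": [[1,-0.36,0,0,0,0,0.2],[1,-0.36,0,0,0,0,0.2],[1,-0.36,0,0,0,0,0.2],[1,-0.36,0,0,0,0,0.2],[0.8,-0.26,0,0,0,0,0.2],[0,0,0,0,0,0.9,0.2],[0,0,0,0,0,0.9,0.2],[0,0,0,0,0,0.87,0.2],[0,0,0.8,0,0,0,0.2],[0,0,0.8,0,0,0,0.2]]}}

```text
clock: 1.92
tool_pos: [0.5406, -0.2956, 0.365]
tool_rot: [0.999, 0.052, 0.001, 0.001]
ft_force: [0.3, 0.5, -0.3]
gripper_width: 0.799
grip_force: 0.0
```

```bash
python3 - <<'E'
from h import *
plan((.543,-.295),.092,-1.465)
E
```

```text
t 1.92 grasp [ 0.5409 -0.2958  0.21  ] w 0.799 F [ 0.3  0.5 -0.3]
shift [ 0.09 -0.02  4.72] turn [ 0.01 -0.01 -0.01] ang now -1.466
```

>>> {"fn": "carry_out", "kwargs": {"deltas": [[0.1,0,0.7,0,0,0,0.2],[0,0,0.8,0,0,0,0.2],[0,0,0.8,0,0,0,0.2],[0,0,0.8,0,0,0,0.2],[0,0,0.8,0,0,0,0.2],[0,0,0.8,0,0,0,0.2],[0,0,0,0,0,0,0.2],[0,0,0,0,0,0,1],[0,0,0,0,0,0,1],[0,0,0,0,0,0,1]]}}

```text
clock: 2.75
tool_pos: [0.5433, -0.2956, 0.2486]
tool_rot: [0.999, 0.053, 0.001, 0.0]
ft_force: [0.4, 0.2, 0.3]
gripper_width: 0.383
grip_force: 0.0
```

>>> {"fn": "carry_out", "kwargs": {"deltas": [[0,0,0,0,0,0,1],[0,0,0,0,0,0,1],[0,0,0,0,0,0,1],[0,0,0,0,0,0,1],[0,0,0,0,0,0,1],[0,0,0,0,0,0,1],[0,0,0,0,0,0,1],[0,0,0,0,0,0,1],[0,0,0,0,0,0,1],[0,0,0,0,0,0,1]]}}

```text
clock: 3.58
tool_pos: [0.5432, -0.2953, 0.2487]
tool_rot: [0.999, 0.053, 0.001, 0.0]
ft_force: [-1.5, 2.7, 8.4]
gripper_width: 0.293
grip_force: 38.9
```

>>> {"fn": "carry_out", "kwargs": {"deltas": [[0,-0.45,0,0,0,0,1],[0,-0.45,0,0,0,0,1],[0,-0.45,0,0,0,0,1],[0,-0.45,0,0,0,0,1],[0,-0.45,0,0,0,0,1],[0,-0.45,0,0,0,0,1],[0,-0.45,0,0,0,0,1],[0,-0.45,0,0,0,0,1],[0,0,0,0,0,0,1],[0,0,0,0,0,0,1]]}}

```text
clock: 4.42
tool_pos: [0.5335, -0.2054, 0.2487]
tool_rot: [0.999, 0.053, 0.001, 0.0]
ft_force: [-4.2, 2.3, 10.5]
gripper_width: 0.298
grip_force: 41.8
```

```bash
python3 - <<'E'
from h import *
p0=np.array([.5432,-.2953]);p=np.array(manip.observe()['tool_pos'][:2])-p0;print(p@xc,p@yc)
plan(p0+.09*yc,.092,-1.465)
E
```

```text
-0.0001088605070790876 0.09040844927767559
t 4.42 grasp [ 0.5337 -0.2055  0.0937] w 0.298 F [-4.2  2.3 10.5]
shift [0.   0.02 0.07] turn [ 0.01 -0.01  0.  ] ang now -1.465
```

>>> {"fn": "carry_out", "kwargs": {"deltas": [[0,0,0,0,0,0,0.3],[0,0,0,0,0,0,0.3],[0,0,0,0,0,0,0.3],[0,0,0,0,0,0,0.3],[0,0,0,0,0,0,0.3],[0,0,-0.6,0,0,0,0.3],[0,0,-0.6,0,0,0,0.3],[0,0,-0.7,0,0,0,0.3],[0,0,-0.7,0,0,0,0.3],[0,0,0,0,0,0,0.3]]}}

```text
clock: 5.25
tool_pos: [0.5342, -0.2062, 0.3153]
tool_rot: [0.999, 0.053, 0.002, 0.001]
ft_force: [0.0, 0.1, 1.1]
gripper_width: 0.702
grip_force: 0.0
```

>>> {"fn": "carry_out", "kwargs": {"deltas": [[-0.1,-0.75,0,0,0,0,0.3],[-0.1,-0.75,0,0,0,0,0.3],[0,-0.75,0,0,0,0,0.3],[0,-0.75,0,0,0,0,0.3],[0,-0.75,0,0,0,0,0.3],[0,-0.75,0,0,0,0,0.3],[0,-0.75,0,0,0,0,0.3],[0,0,0,0,0,0,0.3],[0,0,0,0,0,0,0.3],[0,0,0,0,0,0,0.3]]}}

```text
clock: 6.08
tool_pos: [0.5146, -0.0765, 0.312]
tool_rot: [0.999, 0.053, -0.0, 0.0]
ft_force: [-0.2, 0.1, -0.1]
gripper_width: 0.704
grip_force: 0.0
```

```bash
python3 - <<'E'
from h import *
plan((.5145,-.0755),.090,-1.465)
c=cap('side','s1.png')
im=cv2.cvtColor(c['img'],cv2.COLOR_RGB2BGR)
cv2.imwrite('pics/z4.png',cv2.resize(im[80:240,190:340],None,fx=4,fy=4,interpolation=cv2.INTER_CUBIC))
print(proj(c,[.5337,-.2055,.11]),proj(c,[.5145,-.0755,.1055]))
E
```

```text
t 6.08 grasp [ 0.5146 -0.0765  0.157 ] w 0.704 F [-0.2  0.1 -0.1]
shift [-0.   -0.04  2.68] turn [ 0.    0.   -0.01] ang now -1.466
(np.float64(294.17559046090344), np.float64(137.726718145842)) (np.float64(301.9939197150621), np.float64(167.13184121737135))
```

View pics/z4.png

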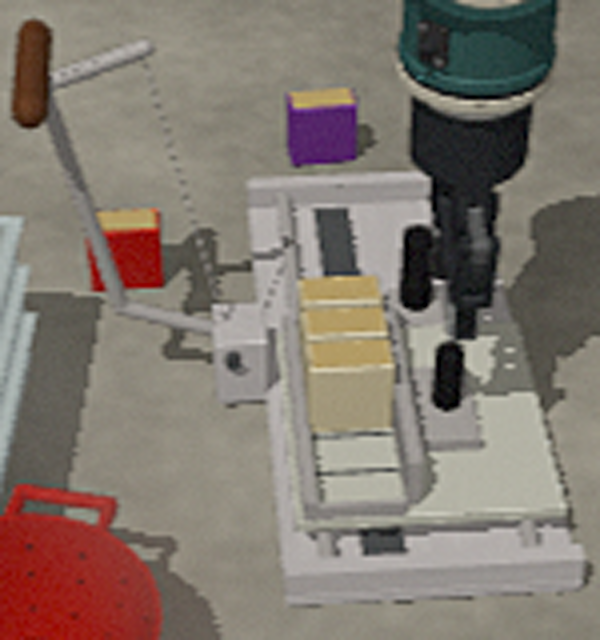

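The carriage sits at the unloading station: knob tops at zoomed (416,231) and (448,349), both as predicted. Next I open the jaw.

>>> {"fn": "carry_out", "kwargs": {"deltas": [[0,0,0.6,0,0,0,0.3],[0,0,0.6,0,0,0,0.3],[0,0,0.6,0,0,0,0.3],[0,0,0.5,0,0,0,0.3],[0,0,0.4,0,0,0,0.3],[0,0,0,0,0,0,1],[0,0,0,0,0,0,1],[0,0,0,0,0,0,1],[0,0,0,0,0,0,1],[0,0,0,0,0,0,1]]}}

```text
clock: 6.97
tool_pos: [0.5148, -0.0762, 0.2454]
tool_rot: [0.999, 0.052, 0.001, 0.0]
ft_force: [-1.3, -2.7, 4.7]
gripper_width: 0.244
grip_force: 39.3
```

>>> {"fn": "carry_out", "kwargs": {"deltas": [[0,0,0,0,0,0,1],[0,0,0,0,0,0,1],[0,0,0,0,0,0,1],[-0.3,0,0,0,0,0,1],[-0.3,0,0,0,0,0,1],[-0.3,0,0,0,0,0,1],[-0.3,0,0,0,0,0,1],[-0.3,0,0,0,0,0,1],[-0.3,0,0,0,0,0,1],[0,0,0,0,0,0,1]]}}

```text
clock: 7.8
tool_pos: [0.4698, -0.0809, 0.2454]
tool_rot: [0.999, 0.053, 0.001, 0.0]
ft_force: [1.7, -2.8, 3.2]
gripper_width: 0.25
grip_force: 40.3
```

>>> {"fn": "carry_out", "kwargs": {"deltas": [[0,0,0,0,0,0,0.3],[0,0,0,0,0,0,0.3],[0,0,0,0,0,0,0.3],[0,0,0,0,0,0,0.3],[0,0,0,0,0,0,0.3],[0,0,-0.8,0,0,0,0.3],[0,0,-0.8,0,0,0,0.3],[0,0,-0.8,0,0,0,0.3],[0,0,-0.8,0,0,0,0.3],[0,0,-0.8,0,0,0,0.2]]}}

```text
clock: 8.63
tool_pos: [0.4697, -0.0806, 0.3456]
tool_rot: [0.999, 0.053, -0.0, -0.0]
ft_force: [-1.0, 0.7, -0.6]
gripper_width: 0.799
grip_force: 0.0
```

>>> {"fn": "carry_out", "kwargs": {"deltas": [[0,0,0,0,0,-0.9,0.1],[0,0,0,0,0,-0.9,0.1],[0,0,0,0,0,-0.9,0.1],[0,0,0,0,0,-0.9,0.1],[0,0,0,0,0,-0.9,0.1],[0,0,0,0,0,-0.9,0.1],[0,0,0,0,0,-0.9,0.1],[0,0,0,0,0,-0.9,0.1],[0,0,0,0,0,-0.9,0.1],[0,0,0,0,0,-0.9,0.1]]}}

```text
clock: 9.47
tool_pos: [0.4698, -0.0806, 0.3446]
tool_rot: [0.828, 0.561, -0.0, -0.0]
ft_force: [0.1, -0.2, 0.1]
gripper_width: 0.902
grip_force: 0.0
```

>>> {"fn": "carry_out", "kwargs": {"deltas": [[0,0,0,0,0,-0.9,0.1],[0,0,0,0,0,-0.9,0.1],[0,0,0,0,0,-0.9,0.1],[0,0,0,0,0,-0.9,0.1],[0,0,0,0,0,-0.5,0.1],[0,0,0,0,0,0,0.1],[0,0,0,0,0,0,0.1],[0,0,0,0,0,0,0.1],[0,0,0,0,0,0,0.1],[0,0,0,0,0,0,0.1]]}}

```text
clock: 10.3
tool_pos: [0.4699, -0.0806, 0.3446]
tool_rot: [0.669, 0.743, -0.0, -0.0]
ft_force: [0.4, -0.1, -0.1]
gripper_width: 0.898
grip_force: 0.0
```

```bash
python3 - <<'E'
from h import *
plan((.5837,-.0695),.15,.106)
c=cap('side');im=cv2.cvtColor(c['img'],cv2.COLOR_RGB2BGR)
cv2.imwrite('pics/z5.png',cv2.resize(im[80:240,190:340],None,fx=4,fy=4,interpolation=cv2.INTER_CUBIC))
for p in((.5837,-.0695,.105),(.5877,-.1058,.105),(.5916,-.1425,.105)): print((np.array(proj(c,p))-[190,80])*4)
E
```

```text
t 10.3 grasp [ 0.4698 -0.0806  0.1896] w 0.898 F [ 0.4 -0.1 -0.1]
shift [-0.04  4.57  1.59] turn [-0. -0. -0.] ang now 0.106
[348.43168323 352.46886512]
[343.21790196 319.08666823]
[338.37440203 286.80994695]
```

View pics/z5.png

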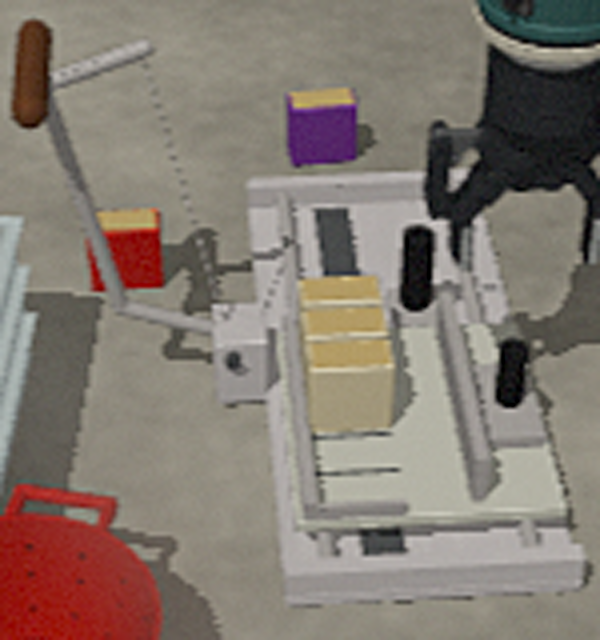

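The jaw is fully open and the three portion tops are at (348,353), (345,321) and (341,288) zoomed, as predicted. Taking the first portion.

>>> {"fn": "carry_out", "kwargs": {"deltas": [[0,0.92,0,0,0,0,0.1],[0,0.92,0,0,0,0,0.1],[0,0.91,0,0,0,0,0.1],[0,0.91,0,0,0,0,0.1],[0,0.91,0,0,0,0,0.1],[0,0,0.8,0,0,0,0.1],[0,0,0.8,0,0,0,0.1],[0,0,0,0,0,0,0.1],[0,0,0,0,0,0,0.1],[0,0,0,0,0,0,0.1]]}}

```text
clock: 11.18
tool_pos: [0.5837, -0.0685, 0.3057]
tool_rot: [0.669, 0.744, 0.0, 0.0]
ft_force: [1.0, 0.7, 0.1]
gripper_width: 0.9
grip_force: 0.0
```

>>> {"fn": "carry_out", "kwargs": {"deltas": [[0,0,0.5,0,0,0,0.1],[0,0,0.5,0,0,0,0.1],[0,0,0.5,0,0,0,0.1],[0,0,0.5,0,0,0,0.1],[0,0,0.5,0,0,0,0.1],[0,0,0,0,0,0,0.1],[0,0,0,0,0,0,1],[0,0,0,0,0,0,1],[0,0,0,0,0,0,1],[0,0,0,0,0,0,1]], "newtons": 40}}

```text
clock: 12.02
tool_pos: [0.5836, -0.0685, 0.2427]
tool_rot: [0.668, 0.744, 0.0, 0.0]
ft_force: [0.1, -0.2, -1.7]
gripper_width: 0.699
grip_force: 43.5
```

>>> {"fn": "carry_out", "kwargs": {"deltas": [[0,0,0,0,0,0,1],[0,0,0,0,0,0,1],[0,0,0,0,0,0,1],[0,0,0,0,0,0,1],[0,0,-0.4,0,0,0,1],[0,0,-0.8,0,0,0,1],[0,0,-0.8,0,0,0,1],[0,0,-0.8,0,0,0,1],[0,0,-0.8,0,0,0,1],[0,0,-0.8,0,0,0,1]]}}

```text
clock: 12.85
tool_pos: [0.5833, -0.0684, 0.354]
tool_rot: [0.668, 0.744, 0.0, 0.0]
ft_force: [-0.1, 0.4, -1.8]
gripper_width: 0.696
grip_force: 43.6
```

```bash
python3 - <<'E'
from h import *
plan((.491,.2244+.038),.048,.02)
c=cap('top');im=cv2.cvtColor(c['img'],cv2.COLOR_RGB2BGR)
cv2.imwrite('pics/t1.png',cv2.resize(im[150:280,90:325],None,fx=3.3,fy=3.3,interpolation=cv2.INTER_CUBIC))
E
```

```text
t 12.85 grasp [ 0.5834 -0.0684  0.199 ] w 0.696 F [-0.1  0.4 -1.8]
shift [13.55 -2.26  6.04] turn [ 0.   -0.    0.72] ang now 0.107
```

View pics/t1.png

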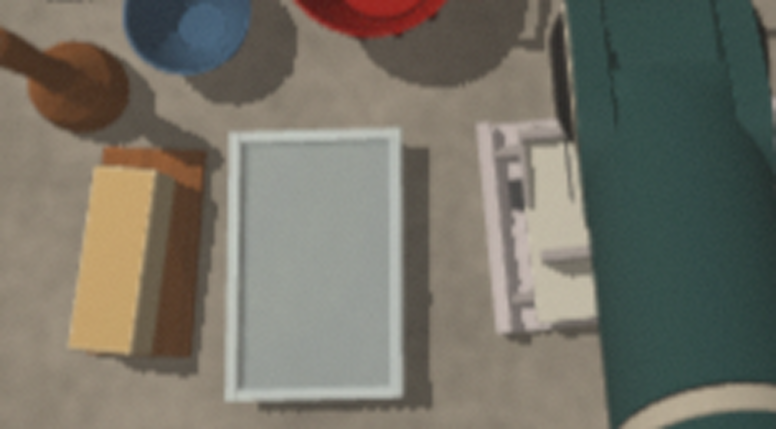

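Tray unmoved (corners (230,130)–(402,398) zoomed). Carrying the first portion over.

>>> {"fn": "carry_out", "kwargs": {"deltas": [[0.97,-0.16,0,0,0,0,1],[0.97,-0.16,0,0,0,0,1],[0.97,-0.16,0,0,0,0,1],[0.97,-0.16,0,0,0,0,1],[0.97,-0.16,0,0,0,0,1],[0.97,-0.16,0,0,0,0,1],[0.97,-0.16,0,0,0,0,1],[0.97,-0.16,0,0,0,0,1],[0.97,-0.16,0,0,0,0,1],[0.97,-0.16,0,0,0,0,1]]}}

```text
clock: 13.73
tool_pos: [0.5173, 0.1695, 0.3529]
tool_rot: [0.668, 0.744, 0.0, 0.0]
ft_force: [1.3, -0.4, -0.9]
gripper_width: 0.7
grip_force: 43.6
```

>>> {"fn": "carry_out", "kwargs": {"deltas": [[0.97,-0.16,0,0,0,0,1],[0.97,-0.16,0,0,0,0,1],[0.97,-0.17,0,0,0,0,1],[0.94,-0.17,0,0,0,0,1],[0,0,0,0,0,0.72,1],[0,0,0.7,0,0,0,1],[0,0,0.8,0,0,0,1],[0,0,0.8,0,0,0,1],[0,0,0.8,0,0,0,1],[0,0,0.8,0,0,0,1]]}}

```text
clock: 14.57
tool_pos: [0.4912, 0.2623, 0.2544]
tool_rot: [0.7, 0.714, 0.0, 0.0]
ft_force: [1.1, 1.3, -1.6]
gripper_width: 0.696
grip_force: 43.7
```

```bash
python3 - <<'E'
from h import *
plan((.491,.2244+.038),.049,.02)
E
```

```text
t 14.57 grasp [0.4913 0.2624 0.0994] w 0.696 F [ 1.1  1.3 -1.6]
shift [ 0.   -0.01  2.02] turn [ 0. -0.  0.] ang now 0.02
```

>>> {"fn": "carry_out", "kwargs": {"deltas": [[0,0,0.5,0,0,0,1],[0,0,0.5,0,0,0,1],[0,0,0.5,0,0,0,1],[0,0,0.5,0,0,0,1],[0,0,0,0,0,0,1],[0,0,0,0,0,0,1],[0,0,0,0,0,0,0.1],[0,0,0,0,0,0,0.1],[0,0,0,0,0,0,0.1],[0,0,0,0,0,0,0.1]]}}

```text
clock: 15.4
tool_pos: [0.4914, 0.2624, 0.2052]
tool_rot: [0.7, 0.714, 0.0, 0.0]
ft_force: [-0.1, -0.1, 0.5]
gripper_width: 0.899
grip_force: 0.0
```

>>> {"fn": "carry_out", "kwargs": {"deltas": [[0,0,0,0,0,0,0.1],[0,0,-0.5,0,0,0,0.1],[0,0,-0.8,0,0,0,0.1],[0,0,-0.9,0,0,0,0.1],[0,0,-0.9,0,0,0,0.1],[0,0,-0.9,0,0,0,0.1],[0,0,-0.9,0,0,0,0.1],[0,0,-0.7,0,0,0,0.1],[0,0,0,0,0,-0.72,0.1],[0,0,0,0,0,0,0.1]]}}

```text
clock: 16.23
tool_pos: [0.4912, 0.2624, 0.3466]
tool_rot: [0.667, 0.745, 0.001, 0.001]
ft_force: [0.2, -0.2, -0.3]
gripper_width: 0.9
grip_force: 0.0
```

```bash
python3 - <<'E'
from h import *
plan((.5877,-.1058),.0875,.106)
E
```

```text
t 16.23 grasp [0.4916 0.2626 0.1916] w 0.9 F [ 0.2 -0.2 -0.3]
shift [-15.07   2.19   4.16] turn [ 0.02 -0.01  0.04] ang now 0.111
```

>>> {"fn": "carry_out", "kwargs": {"deltas": [[-0.94,0.14,0,0,0,0,0.12],[-0.94,0.14,0,0,0,0,0.12],[-0.94,0.14,0,0,0,0,0.12],[-0.94,0.14,0,0,0,0,0.12],[-0.94,0.14,0,0,0,0,0.12],[-0.94,0.14,0,0,0,0,0.12],[-0.94,0.14,0,0,0,0,0.12],[-0.94,0.14,0,0,0,0,0.12],[-0.94,0.14,0,0,0,0,0.12],[-0.94,0.14,0,0,0,0,0.12]]}}

```text
clock: 17.07
tool_pos: [0.551, 0.0312, 0.3447]
tool_rot: [0.669, 0.743, -0.0, -0.0]
ft_force: [0.2, -0.5, 0.1]
gripper_width: 0.881
grip_force: 0.0
```

>>> {"fn": "carry_out", "kwargs": {"deltas": [[-0.94,0.14,0,0,0,0,0.12],[-0.94,0.14,0,0,0,0,0.12],[-0.94,0.14,0,0,0,0,0.12],[-0.94,0.14,0,0,0,0,0.12],[-0.94,0.14,0,0,0,0,0.12],[-0.94,0.09,0,0,0,0,0.12],[0,0,0,0,0,0,0.12],[0,0,0.5,0,0,0,0.12],[0,0,0.5,0,0,0,0.12],[0,0,0.5,0,0,0,0.12]]}}

```text
clock: 17.9
tool_pos: [0.5853, -0.1048, 0.3056]
tool_rot: [0.668, 0.744, -0.0, -0.001]
ft_force: [-1.0, 0.4, 0.0]
gripper_width: 0.882
grip_force: 0.0
```

```bash
python3 - <<'E'
from h import *
plan((.5877,-.1058),.0875,.106)
E
```

```text
t 17.9 grasp [ 0.5851 -0.1047  0.1506] w 0.882 F [-1.   0.4  0. ]
shift [-0.05  0.09  2.52] turn [-0.01 -0.01  0.01] ang now 0.107
```

>>> {"fn": "carry_out", "kwargs": {"deltas": [[-0.05,0.09,0.4,0,0,0,0.12],[0,0,0.5,0,0,0,0.12],[0,0,0.5,0,0,0,0.12],[0,0,0.5,0,0,0,0.12],[0,0,0.5,0,0,0,0.12],[0,0,0.1,0,0,0,0.12],[0,0,0,0,0,0,1],[0,0,0,0,0,0,1],[0,0,0,0,0,0,1],[0,0,0,0,0,0,1]]}}

```text
clock: 18.73
tool_pos: [0.5882, -0.1068, 0.2453]
tool_rot: [0.668, 0.744, 0.0, 0.0]
ft_force: [0.7, 0.9, -1.5]
gripper_width: 0.702
grip_force: 44.1
```

>>> {"fn": "carry_out", "kwargs": {"deltas": [[0,0,0,0,0,0,1],[0,0,0,0,0,0,1],[0,0,0,0,0,0,1],[0,0,0,0,0,0,1],[0,0,-0.4,0,0,0,1],[0,0,-0.8,0,0,0,1],[0,0,-0.8,0,0,0,1],[0,0,-0.8,0,0,0,1],[0,0,-0.8,0,0,0,1],[0,0,-0.8,0,0,0,1]]}}

```text
clock: 19.57
tool_pos: [0.5879, -0.1066, 0.3565]
tool_rot: [0.668, 0.744, 0.0, 0.0]
ft_force: [0.9, 0.1, -2.4]
gripper_width: 0.691
grip_force: 44.1
```

```bash
python3 - <<'E'
from h import *
plan((.491,.2244),.049,.02)
c=cap('top');im=cv2.cvtColor(c['img'],cv2.COLOR_RGB2BGR)
cv2.imwrite('pics/t2.png',cv2.resize(im[150:280,90:325],None,fx=3.3,fy=3.3,interpolation=cv2.INTER_CUBIC))
E
```

```text
t 19.57 grasp [ 0.588  -0.1066  0.2015] w 0.691 F [ 0.9  0.1 -2.4]
shift [13.58 -2.45  6.1 ] turn [ 0.   -0.    0.72] ang now 0.107
```

View pics/t2.png

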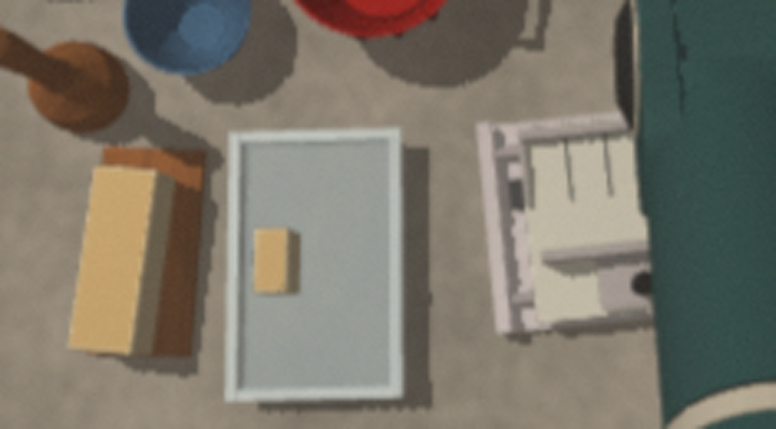

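The first portion lies in the tray at zoomed (272,261) and the tray hasn't moved. Placing the second.

>>> {"fn": "carry_out", "kwargs": {"deltas": [[0.97,-0.17,0,0,0,0,1],[0.97,-0.17,0,0,0,0,1],[0.97,-0.17,0,0,0,0,1],[0.97,-0.17,0,0,0,0,1],[0.97,-0.17,0,0,0,0,1],[0.97,-0.17,0,0,0,0,1],[0.97,-0.17,0,0,0,0,1],[0.97,-0.17,0,0,0,0,1],[0.97,-0.17,0,0,0,0,1],[0.97,-0.17,0,0,0,0,1]]}}

```text
clock: 20.45
tool_pos: [0.5195, 0.131, 0.3554]
tool_rot: [0.668, 0.744, 0.0, 0.0]
ft_force: [0.2, 1.0, -2.4]
gripper_width: 0.692
grip_force: 44.2
```

>>> {"fn": "carry_out", "kwargs": {"deltas": [[0.97,-0.18,0,0,0,0,1],[0.97,-0.18,0,0,0,0,1],[0.97,-0.19,0,0,0,0,1],[0.97,-0.2,0,0,0,0,1],[0,0,0,0,0,0.72,1],[0,0,0.7,0,0,0,1],[0,0,0.8,0,0,0,1],[0,0,0.8,0,0,0,1],[0,0,0.8,0,0,0,1],[0,0,0.8,0,0,0,1]]}}

```text
clock: 21.28
tool_pos: [0.4911, 0.2244, 0.2569]
tool_rot: [0.7, 0.714, 0.0, 0.0]
ft_force: [0.4, 0.0, -1.2]
gripper_width: 0.698
grip_force: 44.3
```

```bash
python3 - <<'E'
from h import *
plan((.491,.2244),.051,.02)
E
```

```text
t 21.28 grasp [0.4912 0.2244 0.1019] w 0.698 F [ 0.4  0.  -1.2]
shift [ 0.   -0.    2.04] turn [ 0.01 -0.    0.  ] ang now 0.02
```

>>> {"fn": "carry_out", "kwargs": {"deltas": [[0,0,0.5,0,0,0,1],[0,0,0.5,0,0,0,1],[0,0,0.5,0,0,0,1],[0,0,0.5,0,0,0,1],[0,0,0,0,0,0,1],[0,0,0,0,0,0,1],[0,0,0,0,0,0,0.1],[0,0,0,0,0,0,0.1],[0,0,0,0,0,0,0.1],[0,0,0,0,0,0,0.1]]}}

```text
clock: 22.12
tool_pos: [0.4912, 0.2243, 0.2077]
tool_rot: [0.7, 0.714, 0.0, 0.0]
ft_force: [0.3, -0.3, -0.3]
gripper_width: 0.9
grip_force: 0.0
```

>>> {"fn": "carry_out", "kwargs": {"deltas": [[0,0,0,0,0,0,0.1],[0,0,-0.5,0,0,0,0.1],[0,0,-0.8,0,0,0,0.1],[0,0,-0.9,0,0,0,0.1],[0,0,-0.9,0,0,0,0.1],[0,0,-0.9,0,0,0,0.1],[0,0,-0.9,0,0,0,0.1],[0,0,-0.7,0,0,0,0.1],[0,0,0,0,0,-0.72,0.12],[0,0,0,0,0,0,0.12]]}}

```text
clock: 22.95
tool_pos: [0.491, 0.2244, 0.3491]
tool_rot: [0.667, 0.745, 0.001, 0.001]
ft_force: [-0.1, -0.1, -0.5]
gripper_width: 0.882
grip_force: 0.0
```

```bash
python3 - <<'E'
from h import *
plan((.5916,-.1425),.0875,.106)
c=cap('side');im=cv2.cvtColor(c['img'],cv2.COLOR_RGB2BGR)
h=cv2.cvtColor(im,cv2.COLOR_BGR2HSV);m=cv2.inRange(h,(12,80,120),(30,255,255));n,_,st,ce=cv2.connectedComponentsWithStats(m)
for i in range(1,n):
    if st[i,4]>60: print(st[i],ray(c,*ce[i],.105).round(4),ray(c,*ce[i],.064).round(4))
E
```

```text
t 22.95 grasp [0.4914 0.2245 0.1941] w 0.882 F [-0.1 -0.1 -0.5]
shift [-15.03   2.36   4.26] turn [ 0.02 -0.    0.04] ang now 0.111
[ 50  76  33  12 223] [ 1.3571 -0.5286  0.105 ] [ 1.3978 -0.6009  0.064 ]
[138  77  41  14 342] [ 1.0183 -0.5303  0.105 ] [ 1.0409 -0.6027  0.064 ]
[214 132  15   6  68] [ 0.7558 -0.2216  0.105 ] [ 0.7643 -0.2775  0.064 ]
[265 149  20   6 107] [ 0.591  -0.1427  0.105 ] [ 0.5907 -0.1944  0.064 ]
[304 261  25   9 209] [0.4951 0.2563 0.105 ] [0.4897 0.2259 0.064 ]
[305 273  25  10 235] [0.4962 0.2896 0.105 ] [0.4909 0.2609 0.064 ]
[ 214  318   39   66 1145] [0.6655 0.4803 0.105 ] [0.6692 0.4618 0.064 ]
[ 279  319   85   35 2077] [0.4948 0.423  0.105 ] [0.4895 0.4015 0.064 ]
[ 265  322   98   52 1127] [0.542  0.4693 0.105 ] [0.5391 0.4502 0.064 ]
```

>>> {"fn": "carry_out", "kwargs": {"deltas": [[-0.94,0.14,0,0,0,0,0.17],[-0.94,0.14,0,0,0,0,0.17],[-0.94,0.14,0,0,0,0,0.17],[-0.94,0.14,0,0,0,0,0.17],[-0.94,0.14,0,0,0,0,0.17],[-0.94,0.14,0,0,0,0,0.17],[-0.94,0.14,0,0,0,0,0.17],[-0.94,0.14,0,0,0,0,0.17],[-0.94,0.14,0,0,0,0,0.17],[-0.94,0.14,0,0,0,0,0.17]]}}

```text
clock: 23.83
tool_pos: [0.5508, -0.0068, 0.3469]
tool_rot: [0.669, 0.743, -0.0, -0.0]
ft_force: [1.0, 0.1, -1.0]
gripper_width: 0.833
grip_force: 0.0
```

>>> {"fn": "carry_out", "kwargs": {"deltas": [[-0.94,0.14,0,0,0,0,0.17],[-0.94,0.14,0,0,0,0,0.17],[-0.94,0.14,0,0,0,0,0.17],[-0.94,0.14,0,0,0,0,0.17],[-0.94,0.14,0,0,0,0,0.17],[-0.94,0.2,0,0,0,0,0.17],[0,0,0,0,0,0,0.17],[0,0,0.5,0,0,0,0.17],[0,0,0.5,0,0,0,0.17],[0,0,0,0,0,0,0.17]]}}

```text
clock: 24.67
tool_pos: [0.5873, -0.1424, 0.3188]
tool_rot: [0.668, 0.744, -0.001, -0.002]
ft_force: [-1.1, 0.2, 0.8]
gripper_width: 0.83
grip_force: 0.0
```

```bash
python3 - <<'E'
from h import *
plan((.590,-.1427),.0875,.106)
E
```

```text
t 24.67 grasp [ 0.5866 -0.1422  0.1638] w 0.83 F [-1.1  0.2  0.8]
shift [-0.03  0.12  3.05] turn [-0.03 -0.02  0.01] ang now 0.107
```

>>> {"fn": "carry_out", "kwargs": {"deltas": [[-0.02,0.1,0,0,0,0,0.17],[0,0,0.4,0,0,0,0.17],[0,0,0.4,0,0,0,0.17],[0,0,0.4,0,0,0,0.17],[0,0,0.4,0,0,0,0.17],[0,0,0.4,0,0,0,0.17],[0,0,0.4,0,0,0,0.17],[0,0,0.4,0,0,0,0.17],[0,0,0.15,0,0,0,0.17],[0,0,0,0,0,0,0.17]]}}

```text
clock: 25.5
tool_pos: [0.5905, -0.1436, 0.2472]
tool_rot: [0.668, 0.744, -0.0, -0.001]
ft_force: [-0.1, -0.1, 0.9]
gripper_width: 0.829
grip_force: 0.0
```

>>> {"fn": "carry_out", "kwargs": {"deltas": [[0,0,0,0,0,0,1],[0,0,0,0,0,0,1],[0,0,0,0,0,0,1],[0,0,0,0,0,0,1],[0,0,0,0,0,0,1],[0,0,0,0,0,0,1],[0,0,0,0,0,0,1],[0,0,-0.3,0,0,0,1],[0,0,-0.5,0,0,0,1],[0,0,-0.8,0,0,0,1]]}}

```text
clock: 26.33
tool_pos: [0.5904, -0.1435, 0.2884]
tool_rot: [0.668, 0.744, -0.0, -0.001]
ft_force: [0.1, 0.0, -0.3]
gripper_width: 0.697
grip_force: 43.4
```

>>> {"fn": "carry_out", "kwargs": {"deltas": [[0,0,-0.8,0,0,0,1],[0,0,-0.8,0,0,0,1],[0,0,-0.8,0,0,0,1],[0,0,-0.5,0,0,0,1],[0,0,0,0,0,0,1],[0,0,0,0,0,0,1],[0,0,0,0,0,0,1],[0,0,0,0,0,0,1],[0,0,0,0,0,0,1],[0,0,0,0,0,0,1]]}}

```text
clock: 27.17
tool_pos: [0.5907, -0.1436, 0.3602]
tool_rot: [0.668, 0.744, -0.0, -0.001]
ft_force: [0.5, -0.4, -0.4]
gripper_width: 0.695
grip_force: 43.5
```

```bash
python3 - <<'E'
from h import *
plan((.491,.2244-.038),.051,.02)
c=cap('side');im=cv2.cvtColor(c['img'],cv2.COLOR_RGB2BGR)
h=cv2.cvtColor(im,cv2.COLOR_BGR2HSV);m=cv2.inRange(h,(12,80,120),(30,255,255));n,_,st,ce=cv2.connectedComponentsWithStats(m)
for i in range(1,n):
    if st[i,4]>60 and st[i,0]>250: print(st[i],ray(c,*ce[i],.105).round(4),ray(c,*ce[i],.064).round(4))
t=cap('top');im=cv2.cvtColor(t['img'],cv2.COLOR_RGB2BGR)
cv2.imwrite('pics/t3.png',cv2.resize(im[150:280,90:325],None,fx=3.3,fy=3.3,interpolation=cv2.INTER_CUBIC))
E
```

```text
t 27.17 grasp [ 0.5905 -0.1436  0.2052] w 0.695 F [ 0.5 -0.4 -0.4]
shift [13.55 -2.55  6.18] turn [-0.01 -0.    0.72] ang now 0.107
[266 117  22   6  98] [ 0.5839 -0.3057  0.105 ] [ 0.5833 -0.3661  0.064 ]
[304 260  25  10 214] [0.4955 0.256  0.105 ] [0.4902 0.2256 0.064 ]
[305 273  25  10 239] [0.496  0.2895 0.105 ] [0.4907 0.2608 0.064 ]
[ 279  319   85   35 2086] [0.4947 0.423  0.105 ] [0.4894 0.4015 0.064 ]
[265 322  98  52 989] [0.544  0.4673 0.105 ] [0.5413 0.4481 0.064 ]
```

View pics/t3.png

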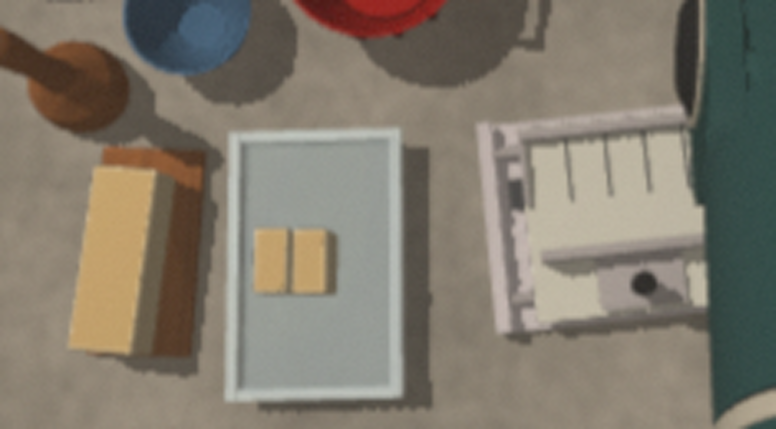

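Two portions sit side by side in the unmoved tray at zoomed (271,261) and (311,261), and the third is held. Placing it.

>>> {"fn": "carry_out", "kwargs": {"deltas": [[0.97,-0.18,0,0,0,0,1],[0.97,-0.18,0,0,0,0,1],[0.97,-0.18,0,0,0,0,1],[0.97,-0.18,0,0,0,0,1],[0.97,-0.18,0,0,0,0,1],[0.97,-0.18,0,0,0,0,1],[0.97,-0.18,0,0,0,0,1],[0.97,-0.18,0,0,0,0,1],[0.97,-0.18,0,0,0,0,1],[0.97,-0.18,0,0,0,0,1]]}}

```text
clock: 28.1
tool_pos: [0.5197, 0.0938, 0.3609]
tool_rot: [0.668, 0.744, -0.0, -0.0]
ft_force: [0.4, 0.0, -1.6]
gripper_width: 0.692
grip_force: 43.5
```

>>> {"fn": "carry_out", "kwargs": {"deltas": [[0.97,-0.18,0,0,0,0,1],[0.97,-0.18,0,0,0,0,1],[0.97,-0.19,0,0,0,0,1],[0.94,-0.2,0,0,0,0,1],[0,0,0,0,0,0.72,1],[0,0,0.7,0,0,0,1],[0,0,0.8,0,0,0,1],[0,0,0.8,0,0,0,1],[0,0,0.8,0,0,0,1],[0,0,0.8,0,0,0,1]]}}

```text
clock: 28.93
tool_pos: [0.4913, 0.1864, 0.2625]
tool_rot: [0.7, 0.714, 0.0, -0.0]
ft_force: [0.1, -0.7, -1.3]
gripper_width: 0.696
grip_force: 43.6
```

```bash
python3 - <<'E'
from h import *
plan((.491,.2244-.038),.0535,.02)
c=cap('side');im=cv2.cvtColor(c['img'],cv2.COLOR_RGB2BGR)
h=cv2.cvtColor(im,cv2.COLOR_BGR2HSV);m=cv2.inRange(h,(12,80,120),(30,255,255));n,_,st,ce=cv2.connectedComponentsWithStats(m)
for i in range(1,n):
    if st[i,4]>60 and st[i,0]>250: print(st[i],ray(c,*ce[i],.064).round(4))
E
```

```text
t 28.93 grasp [0.4913 0.1864 0.1075] w 0.696 F [ 0.1 -0.7 -1.3]
shift [ 0.   -0.01  2.16] turn [ 0. -0.  0.] ang now 0.02
[305 233  25   9 186] [0.4793 0.1419 0.064 ]
[304 261  25   9 208] [0.4896 0.2259 0.064 ]
[305 273  25  10 236] [0.491 0.261 0.064]
[ 279  319   85   35 2074] [0.4893 0.4015 0.064 ]
[ 265  322   98   52 1121] [0.5389 0.4503 0.064 ]
```

>>> {"fn": "carry_out", "kwargs": {"deltas": [[0,0,0.5,0,0,0,1],[0,0,0.5,0,0,0,1],[0,0,0.5,0,0,0,1],[0,0,0.5,0,0,0,1],[0,0,0.1,0,0,0,1],[0,0,0,0,0,0,1],[0,0,0,0,0,0,0.1],[0,0,0,0,0,0,0.1],[0,0,0,0,0,0,0.1],[0,0,0,0,0,0,0.1]]}}

```text
clock: 29.82
tool_pos: [0.4915, 0.1865, 0.2115]
tool_rot: [0.7, 0.714, 0.0, 0.0]
ft_force: [-0.1, -0.1, -0.7]
gripper_width: 0.899
grip_force: 0.0
```

>>> {"fn": "carry_out", "kwargs": {"deltas": [[0,0,0,0,0,0,0.1],[0,0,-0.5,0,0,0,0.1],[0,0,-0.8,0,0,0,0.1],[0,0,-0.9,0,0,0,0.1],[0,0,-0.9,0,0,0,0.1],[0,0,-0.9,0,0,0,0.1],[0,0,-0.9,0,0,0,0.1],[0,0,-0.7,0,0,0,0.3],[0,0,0,0,0,0.9,0.3],[0,0,0,0,0,0.9,0.3]]}}

```text
clock: 30.65
tool_pos: [0.4914, 0.1864, 0.3531]
tool_rot: [0.774, 0.633, 0.001, 0.0]
ft_force: [0.0, -0.1, -0.5]
gripper_width: 0.704
grip_force: 0.0
```

>>> {"fn": "carry_out", "kwargs": {"deltas": [[0,0,0,0,0,0.9,0.3],[0,0,0,0,0,0.9,0.3],[0,0,0,0,0,0.9,0.3],[0,0,0,0,0,0.9,0.3],[0,0,0,0,0,0.9,0.3],[0,0,0,0,0,0.9,0.3],[0,0,0,0,0,0.9,0.3],[0,0,0,0,0,0.9,0.3],[0,0,0,0,0,0.9,0.3],[0,0,0,0,0,0.9,0.3]]}}

```text
clock: 31.48
tool_pos: [0.4911, 0.1865, 0.352]
tool_rot: [0.99, 0.144, 0.0, -0.0]
ft_force: [-0.3, 0.9, 0.4]
gripper_width: 0.705
grip_force: 0.0
```

```bash
python3 - <<'E'
from h import *
plan((.5335,-.2054),.092,-1.465)
for nm in('side','top'):
  c=cap(nm);im=cv2.cvtColor(c['img'],cv2.COLOR_RGB2BGR)
  h=cv2.cvtColor(im,cv2.COLOR_BGR2HSV);m=cv2.inRange(h,(12,80,120),(30,255,255));n,_,st,ce=cv2.connectedComponentsWithStats(m)
  for i in range(1,n):
    if st[i,4]>60 and .3<ray(c,*ce[i],.064)[0]<.65: print(nm,st[i],ray(c,*ce[i],.064).round(4))
E
```

```text
t 31.48 grasp [0.4912 0.1866 0.197 ] w 0.705 F [-0.3  0.9  0.4]
shift [-2.86 15.51  4.19] turn [-0.   -0.    1.54] ang now -1.281
side [304 248  23   9 194] [0.4887 0.1871 0.064 ]
side [304 260  25  10 213] [0.4897 0.2256 0.064 ]
side [305 273  25  10 237] [0.4909 0.2609 0.064 ]
side [ 279  319   85   35 2074] [0.4893 0.4015 0.064 ]
side [ 265  322   98   52 1111] [0.5389 0.4501 0.064 ]
top [405 182  12  17 134] [ 0.61  -0.47   0.064]
top [111 194  29  64 738] [0.4849 0.4137 0.064 ]
```

All three portions are in the tray. Back to the carriage knob.

>>> {"fn": "carry_out", "kwargs": {"deltas": [[-0.18,0.97,0,0,0,0,0.3],[-0.18,0.97,0,0,0,0,0.3],[-0.18,0.97,0,0,0,0,0.3],[-0.18,0.97,0,0,0,0,0.3],[-0.18,0.97,0,0,0,0,0.3],[-0.18,0.97,0,0,0,0,0.3],[-0.18,0.97,0,0,0,0,0.3],[-0.18,0.97,0,0,0,0,0.3],[-0.18,0.97,0,0,0,0,0.3],[-0.18,0.97,0,0,0,0,0.3]]}}

```text
clock: 32.42
tool_pos: [0.5187, -0.0598, 0.3516]
tool_rot: [0.989, 0.149, 0.0, -0.0]
ft_force: [0.3, 0.6, -0.5]
gripper_width: 0.7
grip_force: 0.0
```

>>> {"fn": "carry_out", "kwargs": {"deltas": [[-0.18,0.97,0,0,0,0,0.3],[-0.18,0.97,0,0,0,0,0.3],[-0.18,0.97,0,0,0,0,0.3],[-0.18,0.97,0,0,0,0,0.3],[-0.18,0.97,0,0,0,0,0.3],[-0.16,0.96,0,0,0,0,0.3],[0,0,0,0,0,0.8,0.3],[0,0,0,0,0,0.74,0.3],[0,0,0,0,0,0,0.3],[0,0,0,0,0,0,0.3]]}}

```text
clock: 33.25
tool_pos: [0.5357, -0.2051, 0.3513]
tool_rot: [0.998, 0.058, 0.0, -0.0]
ft_force: [-0.6, 0.6, -0.0]
gripper_width: 0.701
grip_force: 0.0
```

```bash
python3 - <<'E'
from h import *
plan((.5335,-.2054),.092,-1.465)
c=cap('side');im=c['img'];m=(im.max(2)<40).astype(np.uint8);n,_,st,ce=cv2.connectedComponentsWithStats(m[:, :])
for i in range(1,n):
    if st[i,4]>20 and 270<ce[i][0]<350 and 100<ce[i][1]<210: print(st[i],ce[i].round(1))
for X in((.5335,-.2054,.11),(.4698,-.0806,.1055)):print(proj(c,X))
E
```

```text
t 33.25 grasp [ 0.5357 -0.2051  0.1963] w 0.701 F [-0.6  0.6 -0. ]
shift [-0.09  0.    4.17] turn [-0.   -0.    0.09] ang now -1.455
[290 137   8  21 142] [293.8 147. ]
[314 165   8  17 102] [317.4 173. ]
(np.float64(294.2430328030304), np.float64(137.7479761609443))
(np.float64(317.9970734689241), np.float64(166.30023898695777))
```

>>> {"fn": "carry_out", "kwargs": {"deltas": [[-0.09,0,0,0,0,0.09,0.5],[0,0,0.7,0,0,0,0.5],[0,0,0.7,0,0,0,0.5],[0,0,0.7,0,0,0,0.5],[0,0,0.7,0,0,0,0.5],[0,0,0.7,0,0,0,0.5],[0,0,0.55,0,0,0,0.5],[0,0,0,0,0,0,0.5],[0,0,0,0,0,0,1],[0,0,0,0,0,0,1]]}}

```text
clock: 34.13
tool_pos: [0.5335, -0.2056, 0.2505]
tool_rot: [0.999, 0.05, 0.0, -0.0]
ft_force: [1.1, 0.9, -9.6]
gripper_width: 0.286
grip_force: 39.8
```

>>> {"fn": "carry_out", "kwargs": {"deltas": [[0,0,0,0,0,0,1],[0,0,0,0,0,0,1],[0,0,0,0,0,0,1],[0,0,0,0,0,0,1],[0,0,0,0,0,0,1],[0,0.4,0,0,0,0,1],[0,0.4,0,0,0,0,1],[0,0.4,0,0,0,0,1],[0,0.4,0,0,0,0,1],[0,0.4,0,0,0,0,1]]}}

```text
clock: 34.97
tool_pos: [0.5388, -0.2553, 0.2504]
tool_rot: [0.999, 0.05, 0.0, -0.0]
ft_force: [-2.0, 5.7, 5.6]
gripper_width: 0.295
grip_force: 41.1
```

```bash
python3 - <<'E'
from h import *
p0=np.array([.5335,-.2054]);plan(p0-.18*yc,.095,-1.465)
E
```

```text
t 34.97 grasp [ 0.5389 -0.2552  0.0954] w 0.295 F [-2.   5.7  5.6]
shift [0.03 5.19 0.01] turn [-0.   -0.01 -0.05] ang now -1.471
```

>>> {"fn": "carry_out", "kwargs": {"deltas": [[0,0.5,0,0,0,0,1],[0,0.5,0,0,0,0,1],[0,0.5,0,0,0,0,1],[0,0.5,0,0,0,0,1],[0,0.5,0,0,0,0,1],[0,0.5,0,0,0,0,1],[0,0.5,0,0,0,0,1],[0,0.5,0,0,0,0,1],[0,0.5,0,0,0,0,1],[0.02,0.5,0,0,0,0,1]]}}

```text
clock: 35.8
tool_pos: [0.5522, -0.3798, 0.2504]
tool_rot: [0.999, 0.05, 0.001, -0.0]
ft_force: [2.9, 1.7, 4.9]
gripper_width: 0.287
grip_force: 41.1
```

>>> {"fn": "carry_out", "kwargs": {"deltas": [[0.01,0.19,0,0,0,0,1],[0,0,0,0,0,0,1],[0,0,0,0,0,0,1],[0,0,0,0,0,0,1],[0,0,0,0,0,0,1],[0,0,0,0,0,0,1],[0,0,0,0,0,0,1],[0,0,0,0,0,0,1],[0,0,0,0,0,0,1],[0,0,0,0,0,0,1]]}}

```text
clock: 36.63
tool_pos: [0.5527, -0.3845, 0.2504]
tool_rot: [0.999, 0.05, 0.001, 0.0]
ft_force: [5.7, 1.6, 4.6]
gripper_width: 0.29
grip_force: 42.2
```

```bash
python3 - <<'E'
from h import *
p0=np.array([.5335,-.2054]);p=np.array(manip.observe()['tool_pos'][:2])-p0;print(p@xc,p@yc);plan(p0-.18*yc,.095,-1.465)
E
```

```text
0.00010498542073484815 -0.18015241231383056
t 36.63 grasp [ 0.553  -0.3847  0.0954] w 0.29 F [5.7 1.6 4.6]
shift [-0.   -0.01  0.02] turn [ 0.01 -0.02 -0.05] ang now -1.471
```

>>> {"fn": "carry_out", "kwargs": {"deltas": [[0,0,0,0,0,0,0.5],[0,0,0,0,0,0,0.5],[0,0,0,0,0,0,0.5],[0,0,0,0,0,0,0.5],[0,0,-0.8,0,0,0,0.5],[0,0,-0.9,0,0,0,0.5],[0,0,-1,0,0,0,0.5],[0,0,-1,0,0,0,0.5],[0,0,-1,0,0,0,0.3],[0,0,-1,0,0,0,0.1]]}}

```text
clock: 37.47
tool_pos: [0.5517, -0.3845, 0.3933]
tool_rot: [0.999, 0.05, -0.0, -0.0]
ft_force: [0.8, 0.4, 0.0]
gripper_width: 0.766
grip_force: 0.0
```

>>> {"fn": "carry_out", "kwargs": {"deltas": [[0,0,0,0,0,-0.95,0.1],[0,0,0,0,0,-0.95,0.1],[0,0,0,0,0,-0.95,0.1],[0,0,0,0,0,-0.95,0.1],[0,0,0,0,0,-0.95,0.1],[0,0,0,0,0,-0.95,0.1],[0,0,0,0,0,-0.95,0.1],[0,0,0,0,0,-0.95,0.1],[0,0,0,0,0,-0.95,0.1],[0,0,0,0,0,-0.95,0.1]]}}

```text
clock: 38.3
tool_pos: [0.5518, -0.3846, 0.392]
tool_rot: [0.812, 0.583, -0.0, -0.0]
ft_force: [1.0, 0.4, 0.0]
gripper_width: 0.898
grip_force: 0.0
```

```bash
python3 - <<'E'
from h import *
plan((.40,.36),.25,1.49)
c=cap('top','t5.png');im=cv2.cvtColor(c['img'],cv2.COLOR_RGB2BGR)
h=cv2.cvtColor(im,cv2.COLOR_BGR2HSV);print('masher base',ray(c,113,176,.02),'bar hsv',h[225,125],h[225,135],h[225,143])
m=cv2.inRange(h,(15,80,150),(30,160,255));m[:,:105]=0;m[:,160:]=0;m[:190]=0;m[265:]=0
cs=max(cv2.findContours(m,0,2)[0],key=cv2.contourArea);r=cv2.minAreaRect(cs);print(r)
b=np.array([ray(c,*q,.072) for q in cv2.boxPoints(r)]);print(b.round(4).tolist(),b.mean(0).round(4))
cv2.imwrite('pics/z6.png',cv2.resize(im[150:280,90:400],None,fx=2.5,fy=2.5,interpolation=cv2.INTER_CUBIC))
E
```

```text
t 38.3 grasp [ 0.5517 -0.3846  0.237 ] w 0.898 F [1.  0.4 0. ]
shift [ 26.27 -15.29  -0.51] turn [ -0.    -0.   -15.13] ang now -0.326
masher base [0.66210344 0.46669382 0.02      ] bar hsv [ 18 113 179] [19 74 96] [ 12 131  78]
((123.4549560546875, 227.92430114746094), (18.54421615600586, 56.7882194519043), 7.907163143157959)
[[0.4118, 0.44, 0.072], [0.5819, 0.4263, 0.072], [0.5741, 0.3694, 0.072], [0.4045, 0.3843, 0.072]] [0.4931 0.405  0.072 ]
```

View pics/z6.png

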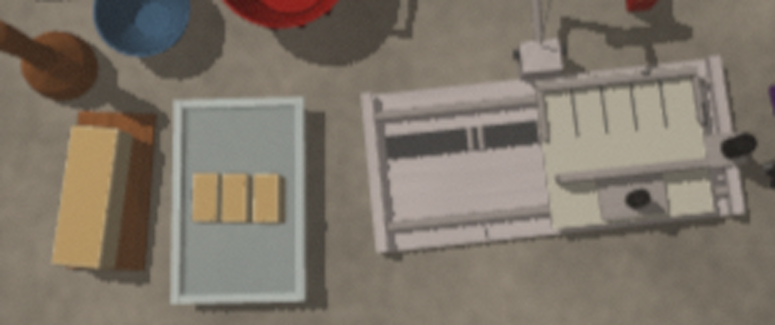

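The view shows the carriage at the loading station with its jaw open, the knob at (739,146) and the jaw knob at (638,199). The three portions are in the tray, and the bar on the board is centred near (90,196). Going to the bar.

>>> {"fn": "carry_out", "kwargs": {"deltas": [[0.97,-0.41,0,0,0,0,0.1],[0.97,-0.41,0,0,0,0,0.1],[0.97,-0.41,0,0,0,0,0.1],[0.97,-0.41,0,0,0,0,0.1],[0.97,-0.41,0,0,0,0,0.1],[0.97,-0.41,0,0,0,0,0.1],[0.97,-0.41,0,0,0,0,0.1],[0.97,-0.41,0,0,0,0,0.1],[0.97,-0.41,0,0,0,0,0.1],[0.97,-0.41,0,0,0,0,0.1]]}}

```text
clock: 39.18
tool_pos: [0.5336, -0.1207, 0.3922]
tool_rot: [0.815, 0.579, -0.0, -0.0]
ft_force: [0.7, 0.5, -1.2]
gripper_width: 0.898
grip_force: 0.0
```

>>> {"fn": "carry_out", "kwargs": {"deltas": [[0.97,-0.41,0,0,0,0,0.1],[0.97,-0.41,0,0,0,0,0.1],[0.97,-0.41,0,0,0,0,0.1],[0.97,-0.41,0,0,0,0,0.1],[0.97,-0.41,0,0,0,0,0.1],[0.97,-0.41,0,0,0,0,0.1],[0.97,-0.41,0,0,0,0,0.1],[0.97,-0.41,0,0,0,0,0.1],[0.97,-0.41,0,0,0,0,0.1],[0.97,-0.41,0,0,0,0,0.1]]}}

```text
clock: 40.02
tool_pos: [0.5157, 0.1419, 0.3922]
tool_rot: [0.815, 0.579, -0.0, 0.0]
ft_force: [0.7, -0.6, 0.4]
gripper_width: 0.899
grip_force: 0.0
```

>>> {"fn": "carry_out", "kwargs": {"deltas": [[0.97,-0.41,0,0,0,0,0.1],[0.97,-0.41,0,0,0,0,0.1],[0.97,-0.41,0,0,0,0,0.1],[0.97,-0.41,0,0,0,0,0.1],[0.97,-0.41,0,0,0,0,0.1],[0.97,-0.41,0,0,0,0,0.1],[0.97,-0.41,0,0,0,0,0.1],[0.97,-0.41,0,0,0,0,0.1],[0.97,-0.41,0,0,0,0,0.1],[0.97,-0.41,0,0,0,0,0.1]]}}

```text
clock: 40.85
tool_pos: [0.4978, 0.4046, 0.3921]
tool_rot: [0.815, 0.579, -0.0, 0.0]
ft_force: [0.7, 0.2, -0.5]
gripper_width: 0.902
grip_force: 0.0
```

>>> {"fn": "carry_out", "kwargs": {"deltas": [[0,0,0,0,0,-0.95,0.1],[0,0,0,0,0,-0.95,0.1],[0,0,0,0,0,-0.95,0.1],[0,0,0,0,0,-0.95,0.1],[0,0,0,0,0,-0.95,0.1],[0,0,0,0,0,-0.95,0.1],[0,0,0,0,0,-0.95,0.1],[0,0,0,0,0,-0.95,0.1],[0,0,0,0,0,-0.95,0.1],[0,0,0,0,0,-0.95,0.1]]}}

```text
clock: 41.68
tool_pos: [0.498, 0.4033, 0.392]
tool_rot: [0.371, 0.929, -0.0, -0.0]
ft_force: [0.8, -0.2, 0.1]
gripper_width: 0.897
grip_force: 0.0
```

>>> {"fn": "carry_out", "kwargs": {"deltas": [[0,0,0,0,0,-0.95,0.1],[0,0,0,0,0,-0.95,0.1],[0,0,0,0,0,-0.95,0.1],[0,0,0,0,0,-0.95,0.1],[0,0,0,0,0,-0.95,0.1],[0,0,0,0,0,-0.88,0.1],[0,0,0,0,0,0,0.1],[0,0,0,0,0,0,0.1],[0,0,0,0,0,0,0.1],[0,0,0,0,0,0,0.1]]}}

```text
clock: 42.52
tool_pos: [0.4979, 0.4035, 0.3922]
tool_rot: [0.045, 0.999, -0.0, 0.0]
ft_force: [0.9, -0.2, -0.7]
gripper_width: 0.901
grip_force: 0.0
```

```bash
python3 - <<'E'
from h import *
plan((.492,.404),.056,1.49)
E
```

```text
t 42.52 grasp [0.4979 0.4035 0.2372] w 0.901 F [ 0.9 -0.2 -0.7]
shift [ 0.24 -0.    7.25] turn [-0.    0.   -0.08] ang now 1.481
```

>>> {"fn": "carry_out", "kwargs": {"deltas": [[0.12,0,0,0,0,-0.08,0.1],[0.12,0,0.8,0,0,0,0.1],[0,0,0.9,0,0,0,0.1],[0,0,0.9,0,0,0,0.1],[0,0,0.9,0,0,0,0.1],[0,0,0.9,0,0,0,0.1],[0,0,0.8,0,0,0,0.1],[0,0,0.8,0,0,0,0.1],[0,0,0.6,0,0,0,0.1],[0,0,0.6,0,0,0,0.1]]}}

```text
clock: 43.35
tool_pos: [0.4918, 0.4041, 0.2113]
tool_rot: [0.039, 0.999, 0.0, -0.0]
ft_force: [0.5, -0.4, -0.1]
gripper_width: 0.903
grip_force: 0.0
```

>>> {"fn": "carry_out", "kwargs": {"deltas": [[0,0,0,0,0,0,0.1],[0,0,0,0,0,0,0.1],[0,0,0,0,0,0,1],[0,0,0,0,0,0,1],[0,0,0,0,0,0,1],[0,0,0,0,0,0,1],[0,0,0,0,0,0,1],[0,0,0,0,0,0,1],[0,0,0,0,0,0,1],[0,0,0,0,0,0,1]], "newtons": 90}}

```text
clock: 44.18
tool_pos: [0.4922, 0.4045, 0.2139]
tool_rot: [0.039, 0.999, 0.001, 0.001]
ft_force: [-1.1, -0.5, 5.8]
gripper_width: 0.685
grip_force: 98.3
```

>>> {"fn": "carry_out", "kwargs": {"deltas": [[0,0,-0.3,0,0,0,1],[0,0,-0.5,0,0,0,1],[0,0,-0.7,0,0,0,1],[0,0,-0.8,0,0,0,1],[0,0,-0.8,0,0,0,1],[0,0,-0.8,0,0,0,1],[0,0,-0.8,0,0,0,1],[0,0,-0.8,0,0,0,1],[0,0,-0.5,0,0,0,1],[0,0,0,0,0,0,1]]}}

```text
clock: 45.02
tool_pos: [0.492, 0.4045, 0.3656]
tool_rot: [0.038, 0.999, 0.001, 0.002]
ft_force: [-0.3, -0.7, -5.7]
gripper_width: 0.691
grip_force: 98.2
```

```bash
python3 - <<'E'
from h import *
bed=np.array([.5972,-.1953])+.0 # portion2 ~ bed x line
b=O+.0446*xc-.09*yc; print('bed',b)
plan(b,.15,.106)
c=cap('side','s6.png')
E
```

```text
bed [ 0.60287182 -0.2497761 ]
t 45.02 grasp [0.4925 0.4048 0.2106] w 0.691 F [-0.3 -0.7 -5.7]
shift [ -6.43 -25.76   2.38] turn [4.000e-02 1.000e-02 1.156e+01] ang now 1.494
```

View pics/s6.png

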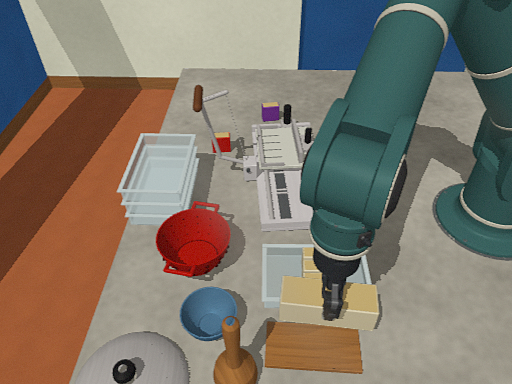

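The bar is held level above the board at about (330,303). Turning it now.

>>> {"fn": "carry_out", "kwargs": {"deltas": [[0,0,0,0,0,0.6,1],[0,0,0,0,0,0.8,1],[0,0,0,0,0,0.8,1],[0,0,0,0,0,0.8,1],[0,0,0,0,0,0.8,1],[0,0,0,0,0,0.8,1],[0,0,0,0,0,0.8,1],[0,0,0,0,0,0.8,1],[0,0,0,0,0,0.8,1],[0,0,0,0,0,0.8,1]], "newtons": 110}}

```text
clock: 45.9
tool_pos: [0.4918, 0.4037, 0.3607]
tool_rot: [0.487, 0.873, -0.001, -0.0]
ft_force: [-0.5, 1.1, -5.4]
gripper_width: 0.681
grip_force: 122.4
```

>>> {"fn": "carry_out", "kwargs": {"deltas": [[0,0,0,0,0,0.8,1],[0,0,0,0,0,0.8,1],[0,0,0,0,0,0.8,1],[0,0,0,0,0,0.8,1],[0,0,0,0,0,0.5,1],[0,0,0,0,0,0.06,1],[0,0,0,0,0,0,1],[0,0,0,0,0,0,1],[0,0,0,0,0,0,1],[0,0,0,0,0,0,1]]}}

```text
clock: 46.73
tool_pos: [0.492, 0.4039, 0.3619]
tool_rot: [0.668, 0.744, -0.0, -0.0]
ft_force: [0.1, -0.3, -6.3]
gripper_width: 0.679
grip_force: 122.4
```

```bash
python3 - <<'E'
from h import *
plan(C(.0406,-.0885),.094,.106)
E
```

```text
t 46.73 grasp [0.4919 0.4039 0.2069] w 0.679 F [ 0.1 -0.3 -6.3]
shift [-26.41   1.44   4.52] turn [-0.    0.    0.01] ang now 0.108
```

>>> {"fn": "carry_out", "kwargs": {"deltas": [[-0.5,0.03,0,0,0,0,1],[-0.8,0.04,0,0,0,0,1],[-0.95,0.05,0,0,0,0,1],[-0.95,0.05,0,0,0,0,1],[-0.95,0.05,0,0,0,0,1],[-0.95,0.05,0,0,0,0,1],[-0.95,0.05,0,0,0,0,1],[-0.95,0.05,0,0,0,0,1],[-0.95,0.05,0,0,0,0,1],[-0.95,0.05,0,0,0,0,1]]}}

```text
clock: 47.57
tool_pos: [0.5273, 0.1824, 0.3623]
tool_rot: [0.668, 0.744, 0.0, 0.0]
ft_force: [0.8, -0.3, -6.1]
gripper_width: 0.685
grip_force: 122.4
```

>>> {"fn": "carry_out", "kwargs": {"deltas": [[-0.95,0.05,0,0,0,0,1],[-0.95,0.05,0,0,0,0,1],[-0.95,0.05,0,0,0,0,1],[-0.95,0.05,0,0,0,0,1],[-0.95,0.05,0,0,0,0,1],[-0.95,0.05,0,0,0,0,1],[-0.95,0.05,0,0,0,0,1],[-0.95,0.05,0,0,0,0,1],[-0.95,0.05,0,0,0,0,1],[-0.95,0.05,0,0,0,0,1]]}}

```text
clock: 48.4
tool_pos: [0.5648, -0.0524, 0.3622]
tool_rot: [0.668, 0.744, -0.0, 0.0]
ft_force: [0.7, 0.6, -5.7]
gripper_width: 0.685
grip_force: 122.4
```

>>> {"fn": "carry_out", "kwargs": {"deltas": [[-0.95,0.05,0,0,0,0,1],[-0.95,0.05,0,0,0,0,1],[-0.95,0.05,0,0,0,0,1],[-0.95,0.05,0,0,0,0,1],[-0.95,0.05,0,0,0,0,1],[-0.95,0.05,0,0,0,0,1],[-0.95,0.05,0,0,0,0,1],[-0.8,0.05,0,0,0,0,1],[-0.5,0.05,0,0,0,0,1],[-0.1,0,0,0,0,0,1]]}}

```text
clock: 49.23
tool_pos: [0.5973, -0.2525, 0.3618]
tool_rot: [0.669, 0.743, -0.0, 0.0]
ft_force: [-0.2, -0.8, -5.8]
gripper_width: 0.684
grip_force: 122.4
```

```bash
python3 - <<'E'
from h import *
plan(C(.0406,-.0885),.094,.106)
c=cap('side','s7.png');im=cv2.cvtColor(c['img'],cv2.COLOR_RGB2BGR)
cv2.imwrite('pics/z7.png',cv2.resize(im[50:210,190:390],None,fx=3.7,fy=3.7,interpolation=cv2.INTER_CUBIC))
E
```

```text
t 49.23 grasp [ 0.5972 -0.2526  0.2068] w 0.684 F [-0.2 -0.8 -5.8]
shift [0.15 0.08 4.51] turn [-0.    0.   -0.02] ang now 0.104
```

View pics/z7.png

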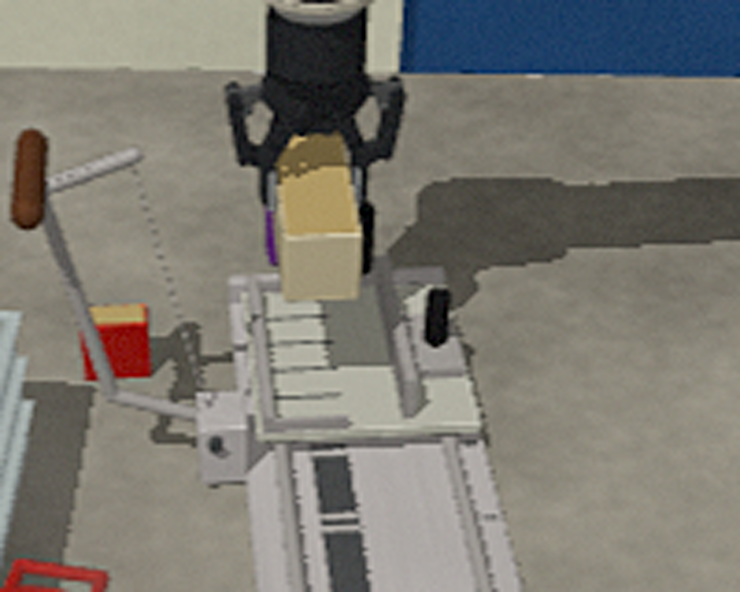

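The bar is held straight above the empty bed, its front end at about (320,265). I'll check the end position and lower it.

```bash
python3 - <<'E'
from h import *
c=cap('side')
f=lambda p,z: ray(c,190+(p[0]+.5)/3.7-.5,50+(p[1]+.5)/3.7-.5,z)
for p,z in(((280,293),.16),((358,300),.16),((280,235),.22),((360,237),.22)):
    q=f(p,z)[:2]-np.array([.5972,-.2526]);print(q@xc,q@yc)
E
```

```text
0.030507331622057862 0.07172736675063388
-0.02901104105002641 0.08542110626191984
0.031656519688103076 0.0818610154979602
-0.027695123827873303 0.08897407338678823
```

>>> {"fn": "carry_out", "kwargs": {"deltas": [[0.15,0.08,0,0,0,0,1],[0,0,0.6,0,0,0,1],[0,0,0.6,0,0,0,1],[0,0,0.6,0,0,0,1],[0,0,0.6,0,0,0,1],[0,0,0.5,0,0,0,1],[0,0,0.3,0,0,0,1],[0,0,0,0,0,0,1],[0,0,0,0,0,0,1],[0,0,0,0,0,0,1]]}}

```text
clock: 50.17
tool_pos: [0.5996, -0.2456, 0.2831]
tool_rot: [0.668, 0.744, 0.0, 0.001]
ft_force: [0.5, 0.1, -5.5]
gripper_width: 0.678
grip_force: 122.6
```

```bash
python3 - <<'E'
from h import *
plan(C(.0406,-.0885),.094,.106)
E
```

```text
t 50.17 grasp [ 0.5997 -0.2456  0.1281] w 0.678 F [ 0.5  0.1 -5.5]
shift [-0.12 -0.05  1.36] turn [0.01 0.   0.01] ang now 0.107
```

>>> {"fn": "carry_out", "kwargs": {"deltas": [[-0.1,-0.05,0,0,0,0,1],[0,0,0.3,0,0,0,1],[0,0,0.3,0,0,0,1],[0,0,0.3,0,0,0,1],[0,0,0.2,0,0,0,1],[0,0,0.1,0,0,0,1],[0,0,0,0,0,0,1],[0,0,0,0,0,0,1],[0,0,0,0,0,0,1],[0,0,0,0,0,0,1]]}}

```text
clock: 51.0
tool_pos: [0.5983, -0.2484, 0.2525]
tool_rot: [0.668, 0.744, 0.0, 0.0]
ft_force: [-0.2, -0.1, -5.3]
gripper_width: 0.678
grip_force: 122.6
```

```bash
python3 - <<'E'
from h import *
plan(C(.0406,-.0885),.092,.106)
c=cap('side');im=cv2.cvtColor(c['img'],cv2.COLOR_RGB2BGR)
h=cv2.cvtColor(im,cv2.COLOR_BGR2HSV);m=cv2.inRange(h,(15,75,100),(32,200,255));m[:,:255]=0;m[:,310:]=0;m[:95]=0;m[185:]=0
n,l,st,ce=cv2.connectedComponentsWithStats(m);print(st[1:][st[1:,4]>30].tolist())
for y in (-.173,-.0035):
  for x in(.0106,.0706):
    for z in(.045,.105): print(x,y,z,np.round(proj(c,[*C(x,y),z]),1))
E
```

```text
t 51.0 grasp [ 0.5984 -0.2484  0.0975] w 0.678 F [-0.2 -0.1 -5.3]
shift [-0.02  0.01  0.22] turn [0.   0.   0.01] ang now 0.107
[[264, 120, 22, 26, 450]]
0.0106 -0.173 0.045 [279.1 129.8]
0.0106 -0.173 0.105 [279.6 114.6]
0.0706 -0.173 0.045 [261.1 130.6]
0.0706 -0.173 0.105 [261.1 115.4]
0.0106 -0.0035 0.045 [284.7 162.3]
0.0106 -0.0035 0.105 [285.5 146.7]
0.0706 -0.0035 0.045 [265.  163.2]
0.0706 -0.0035 0.105 [265.2 147.6]
```

>>> {"fn": "carry_out", "kwargs": {"deltas": [[0,0,0.06,0,0,0,1],[0,0,0.06,0,0,0,1],[0,0,0.04,0,0,0,1],[0,0,0,0,0,0,1],[0,0,0,0,0,0,1],[0,0,0,0,0,0,1],[0,0,0,0,0,0,1],[0,0,0,0,0,0,1],[0,0,0,0,0,0,1],[0,0,0,0,0,0,1]]}}

```text
clock: 51.88
tool_pos: [0.5982, -0.2484, 0.2482]
tool_rot: [0.668, 0.744, -0.0, -0.0]
ft_force: [0.2, -0.8, -6.1]
gripper_width: 0.689
grip_force: 122.6
```

>>> {"fn": "carry_out", "kwargs": {"deltas": [[0,0,0.02,0,0,0,1],[0,0,0,0,0,0,0.5],[0,0,0,0,0,0,0.1],[0,0,0,0,0,0,0.1],[0,0,0,0,0,0,0.1],[0,0,0,0,0,0,0.1],[0,0,0,0,0,0,0.1],[0,0,-0.3,0,0,0,0.1],[0,0,-0.5,0,0,0,0.1],[0,0,-0.8,0,0,0,0.1]], "newtons": 40}}

```text
clock: 52.72
tool_pos: [0.5979, -0.2482, 0.2878]
tool_rot: [0.668, 0.744, -0.0, -0.001]
ft_force: [0.6, 0.7, 0.5]
gripper_width: 0.898
grip_force: 0.0
```

>>> {"fn": "carry_out", "kwargs": {"deltas": [[0,0,-0.9,0,0,0,0.1],[0,0,-0.9,0,0,0,0.1],[0,0,-0.9,0,0,0,0.1],[0,0,-0.7,0,0,0,0.3],[0,0,0,0,0,0.95,0.3],[0,0,0,0,0,0.95,0.3],[0,0,0,0,0,0.95,0.3],[0,0,0,0,0,0.95,0.3],[0,0,0,0,0,0.95,0.3],[0,0,0,0,0,0.95,0.3]]}}

```text
clock: 53.55
tool_pos: [0.5982, -0.2482, 0.3742]
tool_rot: [0.88, 0.474, 0.0, 0.0]
ft_force: [-0.1, -0.5, -0.4]
gripper_width: 0.699
grip_force: 0.0
```

>>> {"fn": "carry_out", "kwargs": {"deltas": [[0,0,0,0,0,0.95,0.3],[0,0,0,0,0,0.95,0.3],[0,0,0,0,0,0.95,0.3],[0,0,0,0,0,0.95,0.3],[0,0,0,0,0,0.95,0.3],[0,0,0,0,0,0.95,0.3],[0,0,0,0,0,0.95,0.3],[0,0,0,0,0,0.75,0.3],[0,0,0,0,0,0,0.3],[0,0,0,0,0,0,0.3]]}}

```text
clock: 54.38
tool_pos: [0.5983, -0.2481, 0.3737]
tool_rot: [0.999, 0.054, 0.0, 0.0]
ft_force: [-0.6, 0.4, 0.9]
gripper_width: 0.702
grip_force: 0.0
```

```bash
python3 - <<'E'
from h import *
plan((.4889,-.2596),.092,-1.465)
c=cap('side');im=cv2.cvtColor(c['img'],cv2.COLOR_RGB2BGR)
h=cv2.cvtColor(im,cv2.COLOR_BGR2HSV);m=cv2.inRange(h,(15,75,100),(32,200,255));m[:,:255]=0;m[:,310:]=0;m[:95]=0;m[185:]=0
n,l,st,ce=cv2.connectedComponentsWithStats(m);print(st[1:][st[1:,4]>30].tolist())
m=(im.max(2)<40).astype(np.uint8);n,_,st,ce=cv2.connectedComponentsWithStats(m)
for i in range(1,n):
    if st[i,4]>20 and 270<ce[i][0]<350 and 90<ce[i][1]<210: print(st[i],ce[i].round(1))
print(proj(c,(.4889,-.2596,.1055)))
E
```

```text
t 54.38 grasp [ 0.5985 -0.2481  0.2187] w 0.702 F [-0.6  0.4  0.9]
shift [-4.41 -0.02  5.06] turn [ 0.   -0.01  0.03] ang now -1.462
[[263, 102, 9, 5, 33], [263, 116, 23, 31, 567]]
[270  83  11  25 151] [275.  94.]
[284 105   7  19 123] [286.9 113.7]
[305 128   7  16  84] [307.7 135.2]
(np.float64(308.2087014317524), np.float64(128.73106018943955))
```

>>> {"fn": "carry_out", "kwargs": {"deltas": [[-0.88,0,0,0,0,0,0.3],[-0.88,0,0,0,0,0,0.3],[-0.88,0,0,0,0,0,0.3],[-0.88,0,0,0,0,0,0.3],[-0.89,0,0,0,0,0,0.3],[0,0,0.8,0,0,0,0.3],[0,0,0.8,0,0,0,0.3],[0,0,0.8,0,0,0,0.3],[0,0,0.8,0,0,0,0.3],[0,0,0,0,0,0,0.3]]}}

```text
clock: 55.27
tool_pos: [0.4877, -0.2596, 0.2898]
tool_rot: [0.999, 0.054, -0.002, -0.001]
ft_force: [-1.4, 0.4, -0.2]
gripper_width: 0.701
grip_force: 0.0
```

```bash
python3 - <<'E'
from h import *
plan((.4889,-.2596),.092,-1.465)
E
```

```text
t 55.27 grasp [ 0.4871 -0.2592  0.1348] w 0.701 F [-1.4  0.4 -0.2]
shift [0.05 0.01 1.71] turn [-0.02  0.03  0.02] ang now -1.463
```

>>> {"fn": "carry_out", "kwargs": {"deltas": [[0,0,0.5,0,0,0,0.3],[0,0,0.5,0,0,0,0.3],[0,0,0.5,0,0,0,0.3],[0,0,0.25,0,0,0,0.3],[0,0,0,0,0,0,0.3],[0,0,0,0,0,0,1],[0,0,0,0,0,0,1],[0,0,0,0,0,0,1],[0,0,0,0,0,0,1],[0,0,0,0,0,0,1]], "newtons": 60}}

```text
clock: 56.1
tool_pos: [0.4888, -0.2603, 0.2499]
tool_rot: [0.999, 0.053, 0.001, 0.0]
ft_force: [-1.4, -0.3, 5.9]
gripper_width: 0.238
grip_force: 58.4
```

>>> {"fn": "carry_out", "kwargs": {"deltas": [[0,0,0,0,0,0,1],[0,0,0,0,0,0,1],[0.2,0,0,0,0,0,1],[0.2,0,0,0,0,0,1],[0.2,0,0,0,0,0,1],[0.2,0,0,0,0,0,1],[0.2,0,0,0,0,0,1],[0.2,0,0,0,0,0,1],[0.2,0,0,0,0,0,1],[0,0,0,0,0,0,1]]}}

```text
clock: 56.93
tool_pos: [0.5243, -0.2563, 0.2499]
tool_rot: [0.999, 0.053, 0.001, 0.0]
ft_force: [2.1, 0.3, 4.2]
gripper_width: 0.24
grip_force: 58.4
```

>>> {"fn": "carry_out", "kwargs": {"deltas": [[0.1,0,0,0,0,0,1],[0.1,0,0,0,0,0,1],[0.1,0,0,0,0,0,1],[0.1,0,0,0,0,0,1],[0,0,0,0,0,0,1],[0,0,0,0,0,0,1],[0,0,0,0,0,0,1],[0,0,0,0,0,0,1],[0,0,0,0,0,0,1],[0,0,0,0,0,0,1]]}}

```text
clock: 57.77
tool_pos: [0.5334, -0.2555, 0.2499]
tool_rot: [0.999, 0.053, 0.0, 0.0]
ft_force: [-3.7, -0.5, 7.8]
gripper_width: 0.241
grip_force: 58.8
```

```bash
python3 - <<'E'
from h import *
t=np.array([.5148,-.0762])-.18*yc;print(t)
plan(t,.092,-1.465)
E
```

```text
[ 0.53384429 -0.25518971]
t 57.77 grasp [ 0.5335 -0.2556  0.0949] w 0.241 F [-3.7 -0.5  7.8]
shift [ 0.02 -0.01  0.12] turn [ 0.01 -0.01 -0.  ] ang now -1.466
```

>>> {"fn": "carry_out", "kwargs": {"deltas": [[0.04,0,0,0,0,0,1],[0,0,0,0,0,0,1],[0,0,0,0,0,0,1],[0,0,0,0,0,0,0.3],[0,0,0,0,0,0,0.3],[0,0,0,0,0,0,0.3],[0,0,0,0,0,0,0.3],[0,0,-0.6,0,0,0,0.3],[0,0,-0.8,0,0,0,0.3],[0,0,-1,0,0,0,0.3]]}}

```text
clock: 58.6
tool_pos: [0.534, -0.2549, 0.3085]
tool_rot: [0.999, 0.053, -0.001, -0.001]
ft_force: [0.3, 0.5, 0.9]
gripper_width: 0.701
grip_force: 0.0
```

>>> {"fn": "carry_out", "kwargs": {"deltas": [[0,0,-1,0,0,0,0.3],[0,0,-1,0,0,0,0.3],[0,0,-1,0,0,0,0.3],[-1,0,-1,0,0,0,0.3],[-1,0,0,0,0,0,0.3],[-1,0,0,0,0,0,0.3],[-1,1,0,0,0,0,0.3],[0,1,0,0,0,0,0.3],[0,1,0,0,0,0,0.3],[0,1,0,0,0,0,0.3]]}}

```text
clock: 59.43
tool_pos: [0.4451, -0.3662, 0.4094]
tool_rot: [0.999, 0.053, 0.0, 0.0]
ft_force: [0.7, 0.2, 0.6]
gripper_width: 0.7
grip_force: 0.0
```

>>> {"fn": "carry_out", "kwargs": {"deltas": [[0,1,0,0,0,0,0.3],[0,1,0,0,0,0,0.3],[0,1,0,0,0,0,0.3],[0,1,0,0,0,0,0.3],[0,1,0,0,0,0,0.3],[0,0,0,0,0,0,0.3],[0,0,0,0,0,0,0.3],[0,0,0,0,0,0,0.3],[0,0,0,0,0,0,0.3],[0,0,0,0,0,0,0.3]]}}

```text
clock: 60.27
tool_pos: [0.4588, -0.4886, 0.4092]
tool_rot: [0.999, 0.053, 0.0, -0.0]
ft_force: [0.7, 0.7, -0.6]
gripper_width: 0.7
grip_force: 0.0
```

```bash
python3 - <<'E'
from h import *
s=manip.observe();print(s['clock'],s['tool_pos'],s['ft_force'])
c=cap('top');im=cv2.cvtColor(c['img'],cv2.COLOR_RGB2BGR)
h=cv2.cvtColor(im,cv2.COLOR_BGR2HSV);m=cv2.inRange(h,(12,75,120),(32,255,255));n,l,st,ce=cv2.connectedComponentsWithStats(m)
for i in range(1,n):
    if st[i,4]>60:
        r=cv2.minAreaRect(np.argwhere(l==i)[:,::-1].astype(np.float32));z=.105 if 260<ce[i][0]<400 else .064
        b=np.array([ray(c,*q,z) for q in cv2.boxPoints(r)]);g=b.mean(0)[:2];q=g-O;print(st[i],g.round(4),'cutter',(q@xc).round(4),(q@yc).round(4),b[:,:2].round(3).tolist())
d=(im.max(2)<50).astype(np.uint8);n,l,st,ce=cv2.connectedComponentsWithStats(d)
for i in range(1,n):
    if 15<st[i,4]<300 and 180<ce[i][1]<240: print('dark',st[i],ce[i].round(1))
print(proj(c,[*(np.array([.5433,-.2955])-.09*yc),.11]),proj(c,[.5338,-.2552,.1055]))
cv2.imwrite('pics/z8.png',cv2.resize(im[150:280,90:400],None,fx=2.5,fy=2.5,interpolation=cv2.INTER_CUBIC))
E
```

```text
60.2667 [ 0.45884407 -0.48860295  0.40917552] [ 0.69546238  0.66206338 -0.61640268]
[343 132  11  18 137] [ 0.7562 -0.274 ] cutter 0.1945 -0.1303 [[0.781, -0.258], [0.784, -0.286], [0.731, -0.289], [0.728, -0.262]]
[ 311  178   60   25 1117] [ 0.6027 -0.2464] cutter 0.0448 -0.0867 [[0.622, -0.158], [0.642, -0.33], [0.583, -0.334], [0.564, -0.163]]
[405 182  11  17 132] [ 0.6105 -0.4703] cutter 0.0288 -0.3101 [[0.633, -0.453], [0.639, -0.477], [0.588, -0.487], [0.582, -0.463]]
[ 116  194   32   64 1596] [0.5012 0.3838] cutter 0.0105 0.5507 [[0.597, 0.437], [0.597, 0.341], [0.405, 0.332], [0.405, 0.426]]
[167 220  11  19 177] [0.4901 0.2606] cutter -0.0135 0.4294 [[0.463, 0.276], [0.519, 0.275], [0.517, 0.245], [0.462, 0.247]]
[178 220  11  19 197] [0.4898 0.2259] cutter -0.0175 0.395 [[0.517, 0.242], [0.517, 0.212], [0.463, 0.21], [0.462, 0.24]]
[191 220  11  19 201] [0.4898 0.1863] cutter -0.0217 0.3556 [[0.517, 0.202], [0.517, 0.172], [0.463, 0.17], [0.463, 0.201]]
dark [379 204  13   9  84] [385.2 208.1]
dark [339 212   8   6  34] [342.6 214.1]
(np.float64(388.42951174685425), np.float64(206.92284057971847)) (np.float64(343.94400066933827), np.float64(213.47231452215465))
```

View pics/z8.png

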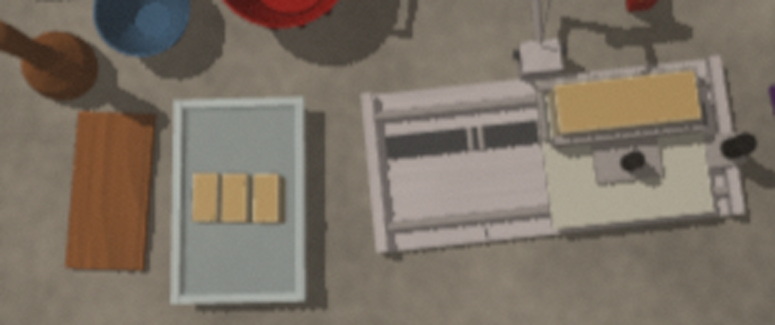

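The final view shows the bar in the bed at zoomed (627,101), at the bed centre within 2 mm. The jaw is shut, the carriage is at the loading station, and all three portions are in the tray.

```bash
python3 -c "
from h import *
print(workorder.sign_off())"
```

```text
the job is handed in; nothing more can be done
None
```

I carried out every step and handed the job in, though the sign-off gave no verdict: the three portions are in the tray, the carriage is at the loading station, and the whole bar is in the bed, about 2 mm from its centre, with the jaw shut against it.

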